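Charge the spice mill with nutmegs and start it

TASK

Grind the nutmegs that are waiting in the scoops on the tray: with the mill's grind lever still in its parked notch, tip every scoop that holds any into the hopper, until all of them are in it, and put each scoop back upright in the tray. Then lift the grind lever out and set it down in the far (coarse) notch, see that the catch pan stands on the counter under the mouth of the chute, and last push the start plunger fully in and let it go. Leave the amber jar and the mortar where they are.

Things in the scene. Friction and masses are not known exactly. Their poses are not given: they have to be found in the camera images.
- mill: Grey motor-driven disc mill fixed on the counter, 150 x 450 mm. Origin: middle of its foot on the counter; x to its back, y along it towards the grinding head. From +y to -y: head with a round steel hopper on top and a small chute in front; gearbox (top at z = 135 mm) with the grind lever and its notched quadrant; motor with a switch box (top at z = 135 mm) carrying the start plunger.
- hopper_mouth (a point): Centre of the hopper's open mouth, in the plane of its rim, 217 mm above the counter. Round steel funnel, 140 mm outside diameter at the rim, 134 mm inside, narrowing to a closed floor of about 60 mm diameter 66 mm below the rim. Axes as the mill's.
- chute_mouth (a point): Lower front edge of the chute, in its middle, 70 mm above the counter (42 mm ahead of the front edge of the mill's 15 mm thick foot). The chute is 56 mm wide, slopes down towards the front (-x of the mill) and its top edge is up to 119 mm above the counter. Axes as the mill's.
- grind_swing (a joint): Swing of the grind lever about its upright pivot, rad. 0: in the parked notch (the one nearest the hopper); 0.436: middle notch (fine); 0.873: far notch (coarse, nearest the start plunger). Each notch leaves about 0.03 rad of play either way. It turns anticlockwise seen from above. The notches are cut in an upright steel plate 85 mm from the pivot, its teeth 165 mm above the counter.
- grind_lift (a joint): How far the grind lever is raised about a level hinge at its pivot, rad: 0 lying down in a notch, at most 0.45. A spring and its weight press it down with 3 to 6 N at the grip. It clears the teeth between the notches above 0.18 rad (grip raised 22 mm); 0.25 (31 mm) is comfortable. Only while raised can it swing.
- lever_grip (a point): Middle of the grind lever's grip: upright black cylinder, 22 mm diameter, 60 mm tall (20 above, 40 below this point) at the lever's free end, 125 mm out from the pivot, which is at x = 45, y = -75, z = 155 mm of the mill. Its -x axis points outward from the pivot; swinging moves it along its y (towards -y as the joint grows). Lever down: 189 mm above the counter.
- start_plunger (a joint): Travel of the sprung start plunger, m: 0 out, 0.012 fully in. It moves straight down and springs back; 2 N at first, about 7.5 N fully in.
- plunger_top (a point): Centre of the top of the start plunger, a black mushroom cap 32 mm in diameter on the switch box; 159 mm above the counter when out.
- tray: Wooden tray fixed on the counter, 270 (x) x 345 (y) mm, floor 6 mm thick, with a rim 10 mm wide and 16 mm high. Origin: centre of its underside.
- catch_pan: Loose steel catch pan, open at the top, 110 x 110 mm, 45 mm high, walls 4 mm, about 0.3 kg, with an upright tab at its -x side for carrying: the tab stands 58 mm from the pan's centre, is 6 mm thick (along the pan's x), 34 mm wide (along its y), and its top is 97 mm above the underside. Origin: centre of the underside, z up.
- spice_jar: Amber spice jar with steel lid, 62 mm diameter, 85 mm high; not part of the job. Origin: centre of its underside.
- mortar: Brass mortar with pestle, 88 mm diameter, 85 mm high (pestle to 140 mm); not part of the job. Origin: centre of its underside.
- scoop0: Loose aluminium spice scoop, 130 g; holds 0 to 3 nutmegs at the start. Origin: under the middle of its floor; nose +x, z up. 58 mm wide; back (x = -40 mm) and side walls (to x = +67) 45 mm high, 3 mm thick, as is the floor; from x = 37 an open lip rises at 30 deg to x = 69, z = 19. Handle: level bar 16 wide, 12 thick, from x = -40 to -135, middle at z = 44.
- scoop1: Loose aluminium spice scoop, 130 g; holds 0 to 3 nutmegs at the start. Origin: under the middle of its floor; nose +x, z up. 58 mm wide; back (x = -40 mm) and side walls (to x = +67) 45 mm high, 3 mm thick, as is the floor; from x = 37 an open lip rises at 30 deg to x = 69, z = 19. Handle: level bar 16 wide, 12 thick, from x = -40 to -135, middle at z = 44.
- scoop2: Loose aluminium spice scoop, 130 g; holds 0 to 3 nutmegs at the start. Origin: under the middle of its floor; nose +x, z up. 58 mm wide; back (x = -40 mm) and side walls (to x = +67) 45 mm high, 3 mm thick, as is the floor; from x = 37 an open lip rises at 30 deg to x = 69, z = 19. Handle: level bar 16 wide, 12 thick, from x = -40 to -135, middle at z = 44.
- nutmeg0: Whole nutmeg, brown, nearly round, 24 mm diameter, 10 g; lies in scoop0 at the start, or is absent (None). Origin: its centre.
- nutmeg1: Whole nutmeg, brown, nearly round, 24 mm diameter, 10 g; lies in scoop0 at the start, or is absent (None). Origin: its centre.
- nutmeg2: Whole nutmeg, brown, nearly round, 24 mm diameter, 10 g; lies in scoop0 at the start, or is absent (None). Origin: its centre.
- nutmeg3: Whole nutmeg, brown, nearly round, 24 mm diameter, 10 g; lies in scoop1 at the start, or is absent (None). Origin: its centre.
- nutmeg4: Whole nutmeg, brown, nearly round, 24 mm diameter, 10 g; lies in scoop1 at the start, or is absent (None). Origin: its centre.
- nutmeg5: Whole nutmeg, brown, nearly round, 24 mm diameter, 10 g; lies in scoop1 at the start, or is absent (None). Origin: its centre.
- nutmeg6: Whole nutmeg, brown, nearly round, 24 mm diameter, 10 g; lies in scoop2 at the start, or is absent (None). Origin: its centre.
- nutmeg7: Whole nutmeg, brown, nearly round, 24 mm diameter, 10 g; lies in scoop2 at the start, or is absent (None). Origin: its centre.
- nutmeg8: Whole nutmeg, brown, nearly round, 24 mm diameter, 10 g; lies in scoop2 at the start, or is absent (None). Origin: its centre.
Mind the look-alikes: they are no part of the job. Several things have the shape of the catch_pan; the one meant has the colours described above.

How it is judged:
By the outcome, as a careful person would: the job done as asked, in the order asked, and still so for the second after the job is handed in, with the robot touching nothing.
Of nutmeg0, nutmeg1, nutmeg2 only 1 to 3 are there at a start; the rules pass over those that are not, and their reading is None.
Of nutmeg3, nutmeg4, nutmeg5, nutmeg6, nutmeg7, nutmeg8 only 1 to 5 are there at a start; the rules pass over those that are not, and their reading is None.
At some moment in a run one of catch_pan, scoop0, scoop1, scoop2 may be knocked a few centimetres aside while the robot is not near it.
It also fails if it takes over 210 s, if anything falls off the work surface, if the arm or the gripper's body presses on something with over 40 N, if the wrist force passes 120 N, or if a joint passes its speed limit or range.

ROBOT

A 7-joint arm with a two-finger parallel gripper is mounted at the origin on the work surface. World frame = base frame: x ahead of the robot, y to its left, z up, the work surface at z = 0. Lengths are in m, angles in degrees, forces in N, time in s.
With the tool pointing down it reaches from about 0.4 to 0.85 m from the base axis. Payload 4.4 kg.
Tool frame: the origin (TCP) lies at the very end of the fingers, on their centre line; the grasp point (between the pads) lies 19 mm behind it; z points along the fingers, x is the direction in which the jaws open and shut, and the axes are right-handed (so a half turn about z gives the same grasp; the last joint's range is limited). The gripper opens to 94 mm and grips with 3 to 60 N. Pads are 16 mm wide; open, the fingers measure 119 mm over their backs; the gripper's body (75 mm by 177 mm) begins 78 mm behind the grasp point.
Start: joints at [-75.39, 36.005, 2.206, 86.941, -1.547, 57.084, -1.146], TCP at [0.205, 0.617, 0.205] pointing down, gripper open.
Joint ranges: [-175.42, 175.42], [-21.48, 121.26], [-71.46, 75.88], [10.55, 141.38], [-63.04, 243.04], [13.31, 113.54], [-168.57, 168.57]. Speed limits (degrees/s): [147.25, 147.25, 180, 180, 180, 180, 180].

INTERFACE

Orientations are given as a 3x3 rotation matrix whose columns are the frame's x, y, z axes.
In Python, from cell import * gives the robot as it stands.
- The arm moves only by the tool servo_tool, never from a script. Its argument "motion" is a list of rows, each a list of 6 numbers: the shift along the world's x, y, z in mm, then the turn, a rotation vector about the world's x, y, z in degrees. A call has exactly 10 rows; each row shifts and turns the commanded pose from where the row before left it; what a row does not reach is not made up. A row lasts 1/8 s, in which the tool goes at most 62.5 mm and 10.7 degrees, less where a joint would pass 70% of its speed; a pose out of reach is approached as far as the arm can. A call with a gripper value outside its range is refused whole. "jaw" is the opening in per cent of the stroke, from 0 (shut) to 100 (fully open), set as the call begins (left out, the last holds). The fingers move at their own pace and stop on an object; "newtons" is the grip in N (left out, the last holds). Time passes only in rows, so rows that do not move let the fingers close, or fill a call up. It gives the time, the measured TCP pose, the force and the opening at its end, in the units of the state.
- state(): the state, without advancing time (a new reading comes with each control period).
- snapshot(name): name is "side" or "top" or "wrist"; returns a dict with "pixels" (420x560x3 uint8, red, green, blue), "camera_matrix" (3x3 intrinsics, pixels), "R" (3x3) and "t" (3): a world point X has camera coordinates R X + t; the wrist camera has in their place "T_tool_cam" (4x4, takes a point from camera to tool coordinates, whose origin is the TCP and whose axes are the tool frame's). Camera axes: x right, y down, z forward; pixel columns grow to the right and rows downward; lengths in m; the calibration is good to about 2 mm. A picture is of the moment at which its call begins: read the wrist's pose just before it. There is no depth.
- hand_in(): hands the job in, once; it reports no verdict.
Trained networks look in the newest picture that a camera, given by its name, has taken for a name from the list of things; names that differ only in an ending like _2 or _b are one class to them, and where a whole thing is asked for, a point or a joint stands for the part that bears it (a point fixed in the world has none). Each returns a list of dicts, best first, with "score" (0 to 1); they miss things now and then, are a little off and sometimes report something else, mostly with a low value. They report only what shows in the picture. A call takes as long as a camera call. They do not tell look-alikes from the thing itself.
- boxes_of(target, camera): "box" ([left, top, right, bottom] in pixels, round what is visible of it).
- outline_of(target, camera): "pixels" (420x560 bool, what is visible of it) and "box" ([left, top, right, bottom] in pixels, round what is visible of it).
- pinpoint(target, camera): "pixel" ([column, row] in pixels: a listed point, or the origin of a listed thing).
The state is a dict: "time_s": time; "joint_pos": joint angles; "joint_velocities": joint speeds; "joint_torque": joint torques, N m; "position": TCP position; "tcp_rot": TCP orientation; "force": force on the tool from outside, world axes, zero at the start; "torque": the same for the moment, N m; "opening": finger opening in m.
Only numpy, scipy, OpenCV 4.12 (cv2) and the standard library are available. Lean on these libraries where they do the work, as an engineer would, in place of code of your own. Each camera call takes 0.05 s, during which the arm holds its last target. There are 200 camera calls.

## Working session

There is one attempt and no reset: what is moved stays moved. The work goes in short steps, Python scripts to look and compute and a tool call to move; the robot and the scene stay as the last step left them, time stands still between calls to the robot, and variables do not carry over. Pictures are saved under pics/ and viewed, about 12 in all and at most 16, crops included, and the job is handed in when it is done.

Besides the shell and the picture viewer there is one more tool, called after "Emit:" in YAML: its name, and indented under it one key for each argument. servo_tool: Moves the arm, as the interface text tells. Its arguments: {"type":"object","properties":{"motion":{"type":"array","items":{"type":"array","items":{"type":"number"}}},"jaw":{"type":"number"},"newtons":{"type":"number"}},"required":["motion"]}

```bash
ls; mkdir -p pics; cat > h.py <<'E'
from cell import *
import numpy as np, cv2
def snap(cam,name=None):
    s=state(); d=snapshot(cam)
    if cam=="wrist":
        T=np.eye(4);T[:3,:3]=s["tcp_rot"];T[:3,3]=s["position"]
        C=T@np.array(d["T_tool_cam"]); d["Rw"]=C[:3,:3]; d["c"]=C[:3,3]
    else:
        R=np.array(d["R"]);d["Rw"]=R.T;d["c"]=-R.T@np.array(d["t"])
    if name: cv2.imwrite(f"pics/{name}.png",np.array(d["pixels"])[:,:,::-1])
    return d
def at(d,px,z):
    r=d["Rw"]@np.linalg.inv(np.array(d["camera_matrix"]))@np.array([px[0],px[1],1.])
    return d["c"]+r*(z-d["c"][2])/r[2]
def proj(d,X):
    p=np.array(d["camera_matrix"])@(d["Rw"].T@(np.array(X)-d["c"])); return p[:2]/p[2]
E
python3 - <<'E'
from h import *
s=state();print({k:np.round(v,3).tolist() for k,v in s.items()})
Z=dict(mill=0,hopper_mouth=.217,chute_mouth=.07,lever_grip=.189,plunger_top=.159,tray=0,catch_pan=0,spice_jar=0,mortar=0,scoop0=.006,nutmeg0=.021)
for cam in("top","side"):
    d=snap(cam,cam+"0");print(cam,d["c"].round(3))
    for t,z in Z.items():
        print(t,[(round(r["score"],2),np.round(r["pixel"]).tolist(),at(d,r["pixel"],z).round(3)[:2].tolist()) for r in pinpoint(t,cam)])
E
```

```text
pics
{'time_s': 0.0, 'joint_pos': [-75.388, 36.056, 2.201, 86.994, -1.548, 57.082, -1.145], 'joint_velocities': [0.099, -0.0, -0.053, -0.006, 0.066, 0.025, -0.008], 'joint_torque': [-0.0, -54.973, 1.144, -18.663, -0.052, 0.024, 0.0], 'position': [0.205, 0.616, 0.205], 'tcp_rot': [[0.315, 0.949, -0.001], [0.949, -0.315, -0.002], [-0.002, -0.0, -1.0]], 'force': [0.317, -0.419, -0.55], 'torque': [-0.04, -0.014, 0.026], 'opening': 0.094}
top [0.315 0.022 1.266]
mill [(0.98, [368.0, 168.0], [0.623, -0.218])]
hopper_mouth [(0.64, [172.0, 185.0], [0.533, 0.274])]
chute_mouth [(0.78, [313.0, 190.0], [0.549, -0.059])]
lever_grip [(0.66, [173.0, 189.0], [0.529, 0.279]), (0.52, [379.0, 176.0], [0.559, -0.208])]
plunger_top [(0.57, [457.0, 184.0], [0.546, -0.403])]
tray [(0.85, [172.0, 198.0], [0.542, 0.325])]
catch_pan [(0.93, [356.0, 263.0], [0.362, -0.177]), (0.83, [414.0, 328.0], [0.191, -0.326]), (0.74, [437.0, 265.0], [0.356, -0.397])]
spice_jar [(0.83, [176.0, 278.0], [0.321, 0.307]), (0.63, [228.0, 120.0], [0.766, 0.175])]
mortar [(0.81, [227.0, 116.0], [0.776, 0.179])]
scoop0 [(0.97, [1
[... 879 characters left out ...]
.404])]
tray [(0.6, [251.0, 168.0], [0.548, 0.326]), (0.32, [389.0, 338.0], [0.618, -0.355]), (0.19, [362.0, 202.0], [0.796, 0.041])]
catch_pan [(0.74, [261.0, 318.0], [0.36, -0.176]), (0.69, [214.0, 408.0], [0.182, -0.323]), (0.61, [305.0, 407.0], [0.361, -0.405])]
spice_jar [(0.69, [274.0, 183.0], [0.588, 0.23]), (0.6, [186.0, 192.0], [0.322, 0.316]), (0.43, [263.0, 316.0], [0.367, -0.174])]
mortar [(0.64, [333.0, 176.0], [0.774, 0.176])]
scoop0 [(0.89, [263.0, 164.0], [0.589, 0.321]), (0.87, [249.0, 149.0], [0.578, 0.408]), (0.67, [248.0, 164.0], [0.545, 0.342])]
nutmeg0 [(0.59, [250.0, 162.0], [0.55, 0.333]), (0.51, [277.0, 183.0], [0.588, 0.206]), (0.43, [264.0, 183.0], [0.551, 0.226])]
```

```bash
python3 - <<'E'
import cv2
a=cv2.imread("pics/top0.png");b=cv2.imread("pics/side0.png")
cv2.imwrite("pics/top0b.png",cv2.resize(a[60:420,90:560],(783,600),interpolation=cv2.INTER_CUBIC))
t=cv2.resize(a[120:270,90:270],(720,600),interpolation=cv2.INTER_CUBIC);cv2.imwrite("pics/tray0.png",t)
E
```

```text
(no output)
```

View pics/top0b.png

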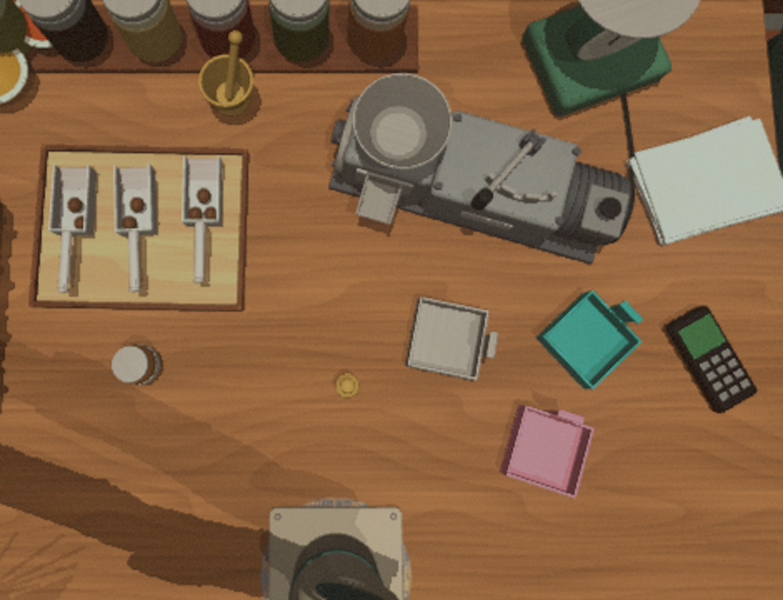

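View pics/tray0.png

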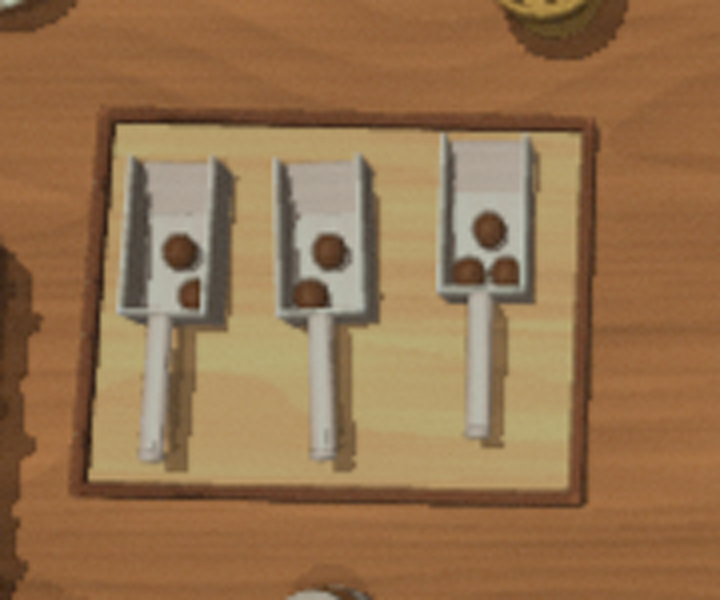

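View pics/side0.png

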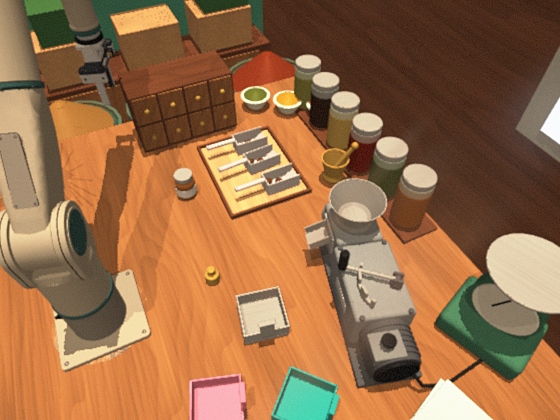

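The steel pan is at top crop (450,338). Its look-alikes are teal (590,338) and pink (548,450), and I choose the steel one. All three scoops hold nutmegs: 2, 2 and 3 are visible. Next I'll look at the tray with the wrist camera.

Emit:
servo_tool:
  motion:
    - [20,-30,18,0,0,2]
    - [20,-30,18,0,0,2]
    - [20,-30,18,0,0,2]
    - [20,-30,18,0,0,2]
    - [20,-30,18,0,0,2]
    - [20,-30,18,0,0,2]
    - [20,-30,18,0,0,2]
    - [20,-30,18,0,0,2]
    - [20,-27,18,0,0,2]
    - [20,-20,13,0,0,0.4]
  jaw: 60
  newtons: 50

```text
time_s: 2.45
position: [0.4058, 0.3286, 0.3816]
tcp_rot: [[0.0, 1.0, 0.001], [1.0, -0.0, 0.001], [0.001, 0.001, -1.0]]
force: [0.4, 1.1, -0.5]
opening: 0.0564
```

```bash
python3 - <<'E'
from h import *
s=state();print(s["position"],np.round(s["tcp_rot"],2).tolist(),np.round(s["joint_pos"]))
d=snap("wrist","w1");print(d["c"],d["Rw"].round(2).tolist(),d["camera_matrix"])
for t,z in dict(scoop0=.006,nutmeg0=.021,tray=0).items():
    print(t,[(round(r["score"],2),np.round(r["pixel"]).tolist(),at(d,r["pixel"],z).round(3)[:2].tolist()) for r in pinpoint(t,"wrist")])
for r in outline_of("scoop0","wrist"): print(r["score"],np.round(r["box"]))
E
```

```text
[0.40579883 0.32859722 0.38161934] [[0.0, 1.0, 0.0], [1.0, -0.0, 0.0], [0.0, 0.0, -1.0]] [-44.  16.   2.  91.  -1.  72.  49.]
[0.32393113 0.32835298 0.5592392 ] [[0.0, 0.96, 0.28], [1.0, -0.0, 0.0], [0.0, 0.28, -0.96]] [[327.46769396   0.         281.51235006]
 [  0.         327.46769396 214.12813181]
 [  0.           0.           1.        ]]
scoop0 [(0.83, [335.0, 260.0], [0.575, 0.426]), (0.58, [280.0, 259.0], [0.573, 0.326]), (0.55, [219.0, 268.0], [0.592, 0.213]), (0.51, [270.0, 118.0], [0.325, 0.31]), (0.43, [43.0, 263.0], [0.581, -0.112]), (0.42, [327.0, 255.0], [0.565, 0.411])]
nutmeg0 [(0.59, [276.0, 268.0], [0.583, 0.318]), (0.46, [325.0, 253.0], [0.555, 0.407]), (0.44, [286.0, 250.0], [0.55, 0.337]), (0.29, [275.0, 246.0], [0.542, 0.317])]
tray [(0.86, [277.0, 244.0], [0.547, 0.321])]
0.91 [262. 192. 297. 300.]
0.81 [198. 199. 238. 313.]
0.69 [315. 192. 357. 305.]
```

View pics/w1.png

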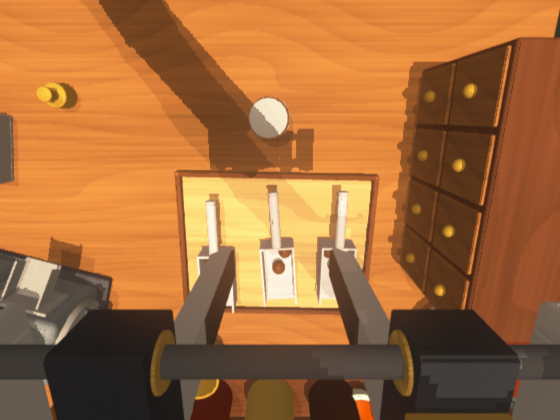

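The wrist view shows three handles. Their ends are at (210,203), (273,195) and (343,194), and the joints at (214,252), (276,250) and (339,250).

```bash
cat >> h.py <<'E'
def fit_scoops(cam="wrist"):
    """outline -> refine pose (x,y,yaw) so that projected handle+cup silhouette matches the mask"""
    from scipy.optimize import minimize
    d=snap(cam); out=[]
    def boxpts(x0,x1,w,z0,z1): return np.array([[x,y,z] for x in(x0,x1) for y in(-w,w) for z in(z0,z1)])
    parts=[boxpts(-135,-40,8,38,50),np.vstack([boxpts(-40,37,29,0,45),[[69,y,19] for y in(-29,29)],[[67,y,45] for y in(-29,29)]])]
    def sil(p):
        m=np.zeros((420,560),np.uint8);c,s=np.cos(p[2]),np.sin(p[2])
        for q in parts:
            q=q/1000; X=np.c_[c*q[:,0]-s*q[:,1]+p[0],s*q[:,0]+c*q[:,1]+p[1],q[:,2]+.006]
            P=(d["Rw"].T@(X-d["c"]).T).T@np.array(d["camera_matrix"]).T
            h=cv2.convexHull(np.round(P[:,:2]/P[:,2:]*16).astype(np.int32))
            cv2.fillConvexPoly(m,h,1,shift=4)
        return m
    for r in outline_of("scoop0",cam):
        if r["score"]<.3: continue
        M=np.array(r["pixels"]).astype(np.float32); v,u=np.nonzero(M)
        c=at(d,(u.mean(),v.mean()),.03)
        f=lambda p:-(lambda A:(A*M).sum()/np.maximum(A,M).sum())(sil((p[0],p[1],p[2]/5)))
        best=min((minimize(f,[c[0]+dx,c[1],a*5],method="Nelder-Mead",options=dict(initial_simplex=np.array([[c[0]+dx,c[1],a*5],[c[0]+dx+.02,c[1],a*5],[c[0]+dx,c[1]+.02,a*5],[c[0]+dx,c[1],a*5+.8]]))) for a in(-.15,.1) for dx in(0,.02)),key=lambda o:o.fun)
        p=best.x;out.append((round(r["score"],2),p[0].round(4),p[1].round(4),np.degrees(p[2]/5).round(1),round(-best.fun,2)))
    return out
E
python3 - <<'E'
from h import *
print(fit_scoops("wrist")); print(fit_scoops("top"))
d=snap("wrist")
for e,j in(((210,203),(214,252)),((273,195),(276,250)),((343,194),(339,250))):
    a=at(d,e,.056);b=at(d,j,.056);v=b-a;print(a.round(3),b.round(3),np.degrees(np.arctan2(v[1],v[0])).round(1))
E
```

```text
[(0.92, np.float64(0.5869), np.float64(0.2156), np.float64(0.9), np.float64(0.33)), (0.64, np.float64(0.5721), np.float64(0.422), np.float64(-1.3), np.float64(0.5)), (0.56, np.float64(0.572), np.float64(0.3225), np.float64(3.2), np.float64(0.76)), (0.41, np.float64(0.4426), np.float64(0.3416), np.float64(88.5), np.float64(0.18))]
[(0.9, np.float64(0.5848), np.float64(0.2142), np.float64(0.2), np.float64(0.81)), (0.76, np.float64(0.5713), np.float64(0.3226), np.float64(2.6), np.float64(0.86)), (0.66, np.float64(0.5738), np.float64(0.4234), np.float64(-1.2), np.float64(0.73)), (0.61, np.float64(0.3297), np.float64(0.3112), np.float64(-4.6), np.float64(0.37))]
[0.451 0.217 0.056] [0.535 0.219 0.056] 1.2
[0.438 0.317 0.056] [0.531 0.322 0.056] 2.8
[0.436 0.427 0.056] [0.531 0.425 0.056] -0.8
```

Emit:
servo_tool:
  motion:
    - [12,-12,-27,0,-4,0]
    - [12,-12,-27,0,-4,0]
    - [12,-12,-27,0,-4,0]
    - [12,-12,-27,0,-4,0]
    - [12,-12,-27,0,-4,0]
    - [12,-12,-27,0,-4,0]
    - [12,-12,-27,0,-4,0]
    - [12,-12,-27,0,-4,0]
    - [12,-12,-27,0,-4,0]
    - [9,-6,-23,0,-4,0]
  jaw: 55
  newtons: 55

```text
time_s: 4.2
position: [0.5115, 0.221, 0.1799]
tcp_rot: [[0.034, 0.837, 0.546], [0.998, -0.005, -0.056], [-0.044, 0.547, -0.836]]
force: [0.2, 0.2, -0.5]
opening: 0.052
```

```bash
python3 - <<'E'
from h import *
s=state();print(s["position"],np.round(s["tcp_rot"],2).tolist(),np.round(s["joint_pos"]))
snap("wrist","w2");print(fit_scoops("top"))
E
```

```text
[0.5115016  0.22098164 0.17993315] [[0.03, 0.84, 0.55], [1.0, -0.0, -0.06], [-0.04, 0.55, -0.84]] [-55.  26.  18. 132.  91.  16. -40.]
[(0.9, np.float64(0.5844), np.float64(0.2132), np.float64(0.8), np.float64(0.67)), (0.64, np.float64(0.5725), np.float64(0.3234), np.float64(2.2), np.float64(0.63)), (0.59, np.float64(0.5741), np.float64(0.4239), np.float64(-1.3), np.float64(0.82)), (0.53, np.float64(0.5767), np.float64(0.1969), np.float64(30.1), np.float64(0.05))]
```

View pics/w2.png

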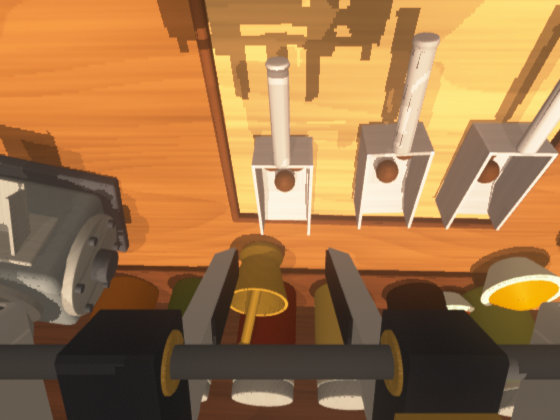

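```bash
cat >> h.py <<'E'
from scipy.spatial.transform import Rotation as Ro
def tool(yaw,tilt):
    "scoop-holding tool: scoop nose az=yaw deg; tool leaning so z points forward (nose) by tilt deg"
    a,b=np.radians([yaw,tilt]);n=np.array([np.cos(a),np.sin(a),0]);u=np.array([0,0,1.])
    z=np.sin(b)*n-np.cos(b)*u;x=np.array([-np.sin(a),np.cos(a),0]);return np.c_[x,np.cross(z,x),z]
def delta(pt,Rt,s=None,n=10):
    s=s or state(); v=Ro.from_matrix(Rt@np.array(s["tcp_rot"]).T).as_rotvec(degrees=True)
    d=(np.array(pt)-s["position"])*1000
    print("total",d.round(1),v.round(1),"per row",(d/n).round(1),(v/n).round(2),"at",np.round(s["position"],4),"j",np.round(s["joint_pos"]),"F",np.round(s["force"],1),"open",round(s["opening"],4))
E
python3 - <<'E'
from h import *
Rt=tool(0.3,13); delta([.514,.2145,.10],Rt)
d=snap("top");print(at(d,(331.3,132.6),.217))
for n in("hopper_mouth","mill","lever_grip"): print(n,[(round(r["score"],2),np.round(r["pixel"])) for r in pinpoint(n,"top")])
d=snap("side");print([(round(r["score"],2),at(d,r["pixel"],.217)) for r in pinpoint("hopper_mouth","side")])
E
```

```text
total [  3.3  -6.3 -79.5] [ 2.9 20.   1.7] per row [ 0.3 -0.6 -8. ] [0.29 2.   0.17] at [0.5107 0.2208 0.1795] j [-55.  26.  18. 132.  90.  16. -39.] F [-0.2  0.   0.6] open 0.0515
[ 0.6562884  -0.09328509  0.217     ]
hopper_mouth [(0.93, array([330., 133.])), (0.17, array([216., 186.]))]
mill [(0.85, array([366., 165.]))]
lever_grip [(0.61, array([375., 176.])), (0.58, array([169., 195.]))]
[(0.8, array([ 0.66585156, -0.0955057 ,  0.217     ]))]
```

Emit:
servo_tool:
  motion:
    - [0,-1,-4,0.3,2,0.2]
    - [0,-1,-4,0.3,2,0.2]
    - [0,-1,-4,0.3,2,0.2]
    - [0,-1,-4,0.3,2,0.2]
    - [1,-1,-4,0.3,2,0.2]
    - [1,-1,-4,0.3,2,0.2]
    - [1,0,-10,0.3,2,0.2]
    - [0,0,-10,0.3,2,0.2]
    - [0,0,-16,0.3,2,0.1]
    - [0,0,-20,0.2,2,0]

```text
time_s: 5.9
position: [0.515, 0.2146, 0.1005]
tcp_rot: [[-0.001, 0.974, 0.227], [1.0, 0.001, 0.003], [0.003, 0.227, -0.974]]
force: [-0.8, -0.3, 0.4]
opening: 0.0516
```

```bash
python3 - <<'E'
from h import *
Rt=tool(0.3,13); delta([.514,.2145,.0315],Rt)
E
```

```text
total [ -1.   -0.1 -69. ] [-0.2  0.1  0.2] per row [-0.1 -0.  -6.9] [-0.02  0.01  0.02] at [0.515  0.2146 0.1005] j [-20.  33. -14. 120.  42.  22.  21.] F [-0.8 -0.3  0.4] open 0.0516
```

Emit:
servo_tool:
  motion:
    - [0,0,-10,0,0,0]
    - [0,0,-10,0,0,0]
    - [-1,0,-10,0,0,0]
    - [0,0,-10,0,0,0]
    - [0,0,-10,0,0,0]
    - [0,0,-10,0,0,0]
    - [0,0,-9,0,0,0]
    - [0,0,0,0,0,0]
    - [0,0,0,0,0,0]
    - [0,0,0,0,0,0]

```text
time_s: 7.15
position: [0.5136, 0.2148, 0.0317]
tcp_rot: [[-0.002, 0.974, 0.227], [1.0, 0.002, 0.003], [0.002, 0.227, -0.974]]
force: [1.0, 0.3, -0.2]
opening: 0.0518
```

Emit:
servo_tool:
  motion:
    - [0,0,0,0,0,0]
    - [0,0,0,0,0,0]
    - [0,0,0,0,0,0]
    - [0,0,0,0,0,0]
    - [0,0,0,0,0,0]
    - [0,0,0,0,0,0]
    - [0,0,0,0,0,0]
    - [0,0,0,0,0,0]
    - [0,0,2,0,0,0]
    - [0,0,3,0,0,0]
  jaw: 0
  newtons: 60

```text
time_s: 8.4
position: [0.5132, 0.2146, 0.0362]
tcp_rot: [[-0.002, 0.974, 0.226], [1.0, 0.002, 0.002], [0.002, 0.226, -0.974]]
force: [0.4, 0.2, -1.7]
opening: 0.0153
```

```bash
python3 - <<'E'
from h import *
Rt=tool(0.3,13); delta([.514,.2145,.0315],Rt)
E
```

```text
total [ 0.8 -0.1 -4.7] [-0.1  0.1  0.2] per row [ 0.1 -0.  -0.5] [-0.01  0.01  0.02] at [0.5132 0.2146 0.0362] j [-23.  40. -10. 122.  62.  15.  -0.] F [ 0.4  0.2 -1.7] open 0.0153
```

```bash
cat >> h.py <<'E'
H=np.array([.658,-.093,.217])
def pour(yaw,p,lipz,gx,tilt0=13,up=.025,gz=.044):
    "TCP pose with scoop nose az yaw, pitched p nose-down; lip `up` before hopper centre at lipz; grip at scoop x=-gx"
    a,q=np.radians([yaw,p]);n=np.array([np.cos(a),np.sin(a),0]);u=np.array([0,0,1.])
    X=np.cos(q)*n-np.sin(q)*u;Z=np.sin(q)*n+np.cos(q)*u
    L=H-up*n;L[2]=lipz; R=tool(yaw,tilt0-p)
    return L-X*(.069+gx)-Z*(.019-gz)+.019*R[:,2],R
def seq(poses,s):
    P,R=np.array(s["position"]),np.array(s["tcp_rot"])
    for p,r in poses:
        print(((p-P)*1000).round().astype(int).tolist(),Ro.from_matrix(r@R.T).as_rotvec(degrees=True).round(1).tolist());P,R=p,r
E
python3 - <<'E'
from h import *
s=state()
P0=pour(-68,0,.26,.0755);P1=pour(-68,0,.25,.0755)
print(P0[0]);delta(*P0)
seq([P0]+[pour(-68,p,.25-.05*p/60,.0755) for p in range(10,61,10)],s)
E
```

```text
[0.59610528 0.06019481 0.26648697]
total [  83.  -154.4  230.3] [ -0.    0.1 -68.1] per row [  8.3 -15.4  23. ] [-0.    0.01 -6.81] at [0.5132 0.2146 0.0362] j [-23.  40. -10. 122.  62.  15.  -0.] F [ 0.4  0.2 -1.7] open 0.0153
[83, -154, 230] [-0.0, 0.1, -68.1]
[1, -3, 6] [9.3, 3.7, 0.0]
[3, -7, 15] [9.3, 3.7, 0.0]
[4, -11, 13] [9.3, 3.7, -0.0]
[6, -14, 11] [9.3, 3.7, 0.0]
[7, -17, 8] [9.3, 3.7, -0.0]
[8, -19, 5] [9.3, 3.7, 0.0]
```

Emit:
servo_tool:
  motion:
    - [0,0,10,0,0,0]
    - [0,0,25,0,0,0]
    - [0,0,25,0,0,0]
    - [0,0,25,0,0,0]
    - [0,0,25,0,0,0]
    - [0,0,25,0,0,0]
    - [0,0,25,0,0,0]
    - [0,0,25,0,0,0]
    - [0,0,25,0,0,0]
    - [0,0,22,0,0,0]

```text
time_s: 9.65
position: [0.5129, 0.2143, 0.2691]
tcp_rot: [[-0.002, 0.974, 0.226], [1.0, 0.002, 0.002], [0.002, 0.226, -0.974]]
force: [0.5, -0.6, -1.3]
opening: 0.0152
```

```bash
python3 - <<'E'
from h import *
delta(*pour(-68,0,.26,.0755),n=20)
d=snap("side","s1")
cv2.imwrite("pics/s1c.png",cv2.resize(np.array(d["pixels"])[60:360,150:450,::-1],(600,600)))
E
```

```text
total [  83.2 -154.1   -2.6] [ -0.    0.1 -68.1] per row [ 4.2 -7.7 -0.1] [-0.    0.01 -3.41] at [0.5129 0.2143 0.2691] j [ -1.  22. -39. 109.  29.  47.  34.] F [ 0.5 -0.6 -1.3] open 0.0152
```

View pics/s1c.png

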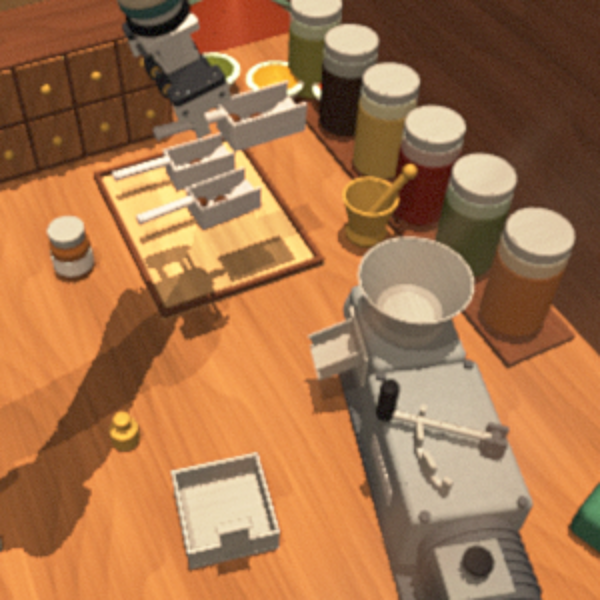

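Emit:
servo_tool:
  motion:
    - [8,-15,0,0,0,-7]
    - [8,-15,0,0,0,-7]
    - [8,-15,0,0,0,-7]
    - [8,-15,0,0,0,-7]
    - [8,-15,0,0,0,-7]
    - [8,-15,0,0,0,-7]
    - [8,-15,0,0,0,-7]
    - [8,-15,0,0,0,-7]
    - [9,-16,0,0,0,-6]
    - [10,-18,-2,0,0,-6]

```text
time_s: 10.95
position: [0.5962, 0.0605, 0.2656]
tcp_rot: [[0.927, 0.364, 0.086], [0.374, -0.903, -0.209], [0.001, 0.226, -0.974]]
force: [0.5, -0.5, -1.0]
opening: 0.0158
```

```bash
python3 - <<'E'
from h import *
delta(*pour(-68,0,.26,.0755),n=20)
E
```

```text
total [-0.1 -0.3  0.9] [0.  0.1 0. ] per row [-0. -0.  0.] [0. 0. 0.] at [0.5962 0.0605 0.2656] j [ -5.  28. -18.  94.  25.  61. -11.] F [ 0.5 -0.5 -1. ] open 0.0158
```

Emit:
servo_tool:
  motion:
    - [1,-2,4,5.6,2.2,0]
    - [0,-2,5,5.6,2.2,0]
    - [2,-4,9,5.6,2.2,0]
    - [2,-5,8,5.6,2.2,0]
    - [3,-7,8,5.6,2.2,0]
    - [3,-8,7,5.6,2.2,0]
    - [4,-9,6,5.6,2.2,0]
    - [4,-10,5,5.6,2.2,0]
    - [5,-11,4,5.6,2.2,0]
    - [5,-12,3,5.6,2.2,0]

```text
time_s: 12.2
position: [0.6256, -0.0104, 0.3246]
tcp_rot: [[0.929, 0.258, -0.264], [0.369, -0.629, 0.685], [0.011, -0.734, -0.679]]
force: [-0.4, 0.9, -0.8]
opening: 0.0153
```

```bash
python3 - <<'E'
from h import *
delta(*pour(-68,60,.20,.0755))
a=np.array(snap("top")["pixels"])[80:200,270:430,::-1];b=np.array(snap("side")["pixels"])[120:270,260:460,::-1]
cv2.imwrite("pics/p1.png",np.vstack([cv2.resize(a,(400,300),interpolation=2),cv2.resize(b,(400,300),interpolation=2)]))
E
```

```text
total [-1.1  0.4  0.1] [-0.4  0.5  0.4] per row [-0.1  0.   0. ] [-0.04  0.05  0.04] at [ 0.6256 -0.0104  0.3246] j [ 32.  51. -34.  62. -16.  95.  28.] F [-0.4  0.9 -0.8] open 0.0153
```

View pics/p1.png

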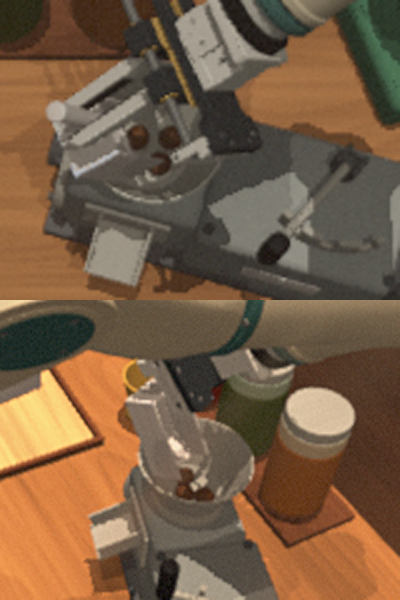

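Three nutmegs are in the hopper. Now I'll reverse the path and return the scoop.

Emit:
servo_tool:
  motion:
    - [-5,12,-3,-5.6,-2.2,0]
    - [-5,11,-4,-5.6,-2.2,0]
    - [-4,10,-5,-5.6,-2.2,0]
    - [-4,9,-6,-5.6,-2.2,0]
    - [-3,8,-7,-5.6,-2.2,0]
    - [-3,7,-8,-5.6,-2.2,0]
    - [-2,5,-8,-5.6,-2.2,0]
    - [-2,4,-9,-5.6,-2.2,0]
    - [0,2,-5,-5.6,-2.2,0]
    - [-1,2,-4,-5.6,-2.2,0]

```text
time_s: 13.55
position: [0.5956, 0.0625, 0.2672]
tcp_rot: [[0.925, 0.369, 0.091], [0.38, -0.901, -0.211], [0.005, 0.23, -0.973]]
force: [0.7, -0.6, -1.0]
opening: 0.0152
```

Emit:
servo_tool:
  motion:
    - [-8,15,3,0,0,7]
    - [-8,15,0,0,0,7]
    - [-8,15,0,0,0,7]
    - [-8,15,0,0,0,7]
    - [-8,15,0,0,0,7]
    - [-8,15,0,0,0,7]
    - [-8,15,0,0,0,7]
    - [-8,15,0,0,0,7]
    - [-9,16,0,0,0,6]
    - [-10,18,0,0,0,6]

```text
time_s: 14.8
position: [0.5115, 0.2159, 0.2699]
tcp_rot: [[-0.008, 0.974, 0.228], [1.0, 0.008, 0.004], [0.002, 0.228, -0.974]]
force: [-0.0, -0.8, -0.6]
opening: 0.0154
```

```bash
python3 - <<'E'
from h import *
delta([.5136,.2148,.033],tool(.3,13)); print(fit_scoops("top")); print(fit_scoops("side"))
E
```

```text
total [   2.1   -1.1 -236.9] [-0.1  0.2 -0.2] per row [  0.2  -0.1 -23.7] [-0.01  0.02 -0.02] at [0.5115 0.2159 0.2699] j [ -2.  21. -38. 109.  29.  47.  35.] F [-0.  -0.8 -0.6] open 0.0154
[(0.59, np.float64(0.6309), np.float64(0.4505), np.float64(53.0), np.float64(0.03)), (0.57, np.float64(0.657), np.float64(0.2633), np.float64(1.3), np.float64(0.69)), (0.56, np.float64(0.612), np.float64(0.3207), np.float64(45.4), np.float64(0.2))]
[(0.98, np.float64(0.5731), np.float64(0.323), np.float64(2.1), np.float64(0.89)), (0.86, np.float64(0.575), np.float64(0.4253), np.float64(-1.8), np.float64(0.8)), (0.73, np.float64(0.7187), np.float64(0.4965), np.float64(-5.4), np.float64(0.62))]
```

Emit:
servo_tool:
  motion:
    - [2,-1,-25,0,0,0]
    - [0,0,-25,0,0,0]
    - [0,0,-25,0,0,0]
    - [0,0,-25,0,0,0]
    - [0,0,-25,0,0,0]
    - [0,0,-25,0,0,0]
    - [0,0,-25,0,0,0]
    - [0,0,-25,0,0,0]
    - [0,0,-22,0,0,0]
    - [0,0,-14,0,0,0]

```text
time_s: 16.25
position: [0.5156, 0.2131, 0.0325]
tcp_rot: [[-0.001, 0.974, 0.227], [1.0, 0.001, 0.001], [0.001, 0.227, -0.974]]
force: [0.8, 0.0, -0.2]
opening: 0.0155
```

Emit:
servo_tool:
  motion:
    - [0,0,-1,0,0,0]
    - [0,0,0,0,0,0]
    - [0,0,0,0,0,0]
    - [0,0,0,0,0,0]
    - [0,0,0,0,0,0]
    - [0,0,0,0,0,0]
    - [0,0,0,0,0,0]
    - [0,0,0,0,0,0]
    - [0,0,0,0,0,0]
    - [0,0,0,0,0,0]

```text
time_s: 17.5
position: [0.5155, 0.2136, 0.0322]
tcp_rot: [[-0.002, 0.974, 0.227], [1.0, 0.002, 0.002], [0.002, 0.227, -0.974]]
force: [-0.0, -0.3, -1.4]
opening: 0.0154
```

Emit:
servo_tool:
  motion:
    - [0,0,0,0,0,0]
    - [0,0,0,0,0,0]
    - [0,0,0,0,0,0]
    - [0,0,0,0,0,0]
    - [0,0,0,0,0,0]
    - [0,0,0,0,0,0]
    - [0,0,0,0,0,0]
    - [0,0,10,0,0,0]
    - [0,0,20,0,0,0]
    - [0,0,30,0,0,0]
  jaw: 50

```text
time_s: 18.75
position: [0.5147, 0.2132, 0.0922]
tcp_rot: [[-0.003, 0.974, 0.225], [1.0, 0.002, 0.001], [0.001, 0.225, -0.974]]
force: [0.9, 0.3, 0.3]
opening: 0.0468
```

Emit:
servo_tool:
  motion:
    - [0,10,20,0,0,0]
    - [0,10,20,0,0,0]
    - [0,10,20,0,0,0]
    - [0,10,20,0,0,0]
    - [0,10,20,0,0,0]
    - [0,10,10,0,0,0]
    - [0,10,0,0,0,0.5]
    - [-4,10,0,0,0,0.5]
    - [-4,10,0,0,0,0.5]
    - [-4,10,0,0,0,0.5]

```text
time_s: 20.0
position: [0.5028, 0.3141, 0.2017]
tcp_rot: [[-0.038, 0.973, 0.226], [0.999, 0.037, 0.01], [0.001, 0.226, -0.974]]
force: [-0.0, 0.4, 0.0]
opening: 0.0468
```

```bash
python3 - <<'E'
from h import *
print(fit_scoops("wrist")); print(fit_scoops("side"))
delta([.572-.0755*np.cos(.045)+.0043,.3228-.0755*.045,.11],tool(2.5,13)); 
E
```

```text
[(0.93, np.float64(0.5726), np.float64(0.4232), np.float64(-0.6), np.float64(0.78)), (0.72, np.float64(0.5888), np.float64(0.2137), np.float64(-0.7), np.float64(0.84)), (0.64, np.float64(0.572), np.float64(0.3216), np.float64(3.2), np.float64(0.83))]
[(0.89, np.float64(0.5753), np.float64(0.324), np.float64(3.8), np.float64(0.89)), (0.88, np.float64(0.5716), np.float64(0.4239), np.float64(-2.4), np.float64(0.89)), (0.7, np.float64(0.5876), np.float64(0.2154), np.float64(-0.6), np.float64(0.9)), (0.63, np.float64(0.3252), np.float64(0.3164), np.float64(84.9), np.float64(0.68))]
total [ -2.4   5.8 -92.1] [-0.1  0.1  0.3] per row [-0.2  0.6 -9.2] [-0.01  0.01  0.03] at [0.5033 0.3136 0.2021] j [-16.  30. -35. 108.  38.  44.  19.] F [-0.4 -0.4 -0.3] open 0.0471
```

Emit:
servo_tool:
  motion:
    - [-2,5,-10,0,0,0.5]
    - [0,0,-20,0,0,0]
    - [0,0,-20,0,0,0]
    - [0,0,-20,0,0,0]
    - [0,0,-20,0,0,0]
    - [0,0,-20,0,0,0]
    - [0,0,-20,0,0,0]
    - [0,0,-15,0,0,0]
    - [0,0,-15,0,0,0]
    - [0,0,-10,0,0,0]

```text
time_s: 21.45
position: [0.501, 0.3182, 0.031]
tcp_rot: [[-0.046, 0.973, 0.225], [0.999, 0.044, 0.011], [0.001, 0.226, -0.974]]
force: [-0.0, 0.9, -0.1]
opening: 0.0475
```

Emit:
servo_tool:
  motion:
    - [0,0,0,0,0,0]
    - [0,0,0,0,0,0]
    - [0,0,0,0,0,0]
    - [0,0,0,0,0,0]
    - [0,0,0,0,0,0]
    - [0,0,0,0,0,0]
    - [0,0,0,0,0,0]
    - [0,0,0,0,0,0]
    - [0,0,2,0,0,0]
    - [0,0,3,0,0,0]
  jaw: 0

```text
time_s: 22.7
position: [0.501, 0.3181, 0.0368]
tcp_rot: [[-0.046, 0.973, 0.225], [0.999, 0.044, 0.011], [0.001, 0.226, -0.974]]
force: [0.2, -0.7, -2.6]
opening: 0.0153
```

Emit:
servo_tool:
  motion:
    - [0,0,10,0,0,0]
    - [0,0,25,0,0,0]
    - [0,0,25,0,0,0]
    - [0,0,25,0,0,0]
    - [0,0,25,0,0,0]
    - [0,0,25,0,0,0]
    - [0,0,25,0,0,0]
    - [0,0,25,0,0,0]
    - [0,0,25,0,0,0]
    - [0,0,22,0,0,0]

```text
time_s: 23.95
position: [0.5009, 0.3183, 0.2706]
tcp_rot: [[-0.046, 0.973, 0.226], [0.999, 0.044, 0.012], [0.002, 0.226, -0.974]]
force: [0.3, 0.6, -1.7]
opening: 0.0153
```

```bash
python3 - <<'E'
from h import *
delta(*pour(-68,0,.26,.0755))
E
```

```text
total [  95.2 -258.1   -4.1] [ -0.    0.1 -70.6] per row [  9.5 -25.8  -0.4] [-0.    0.01 -7.06] at [0.5009 0.3183 0.2706] j [-13.  26. -39. 102.  32.  52.  26.] F [ 0.3  0.6 -1.7] open 0.0153
```

Emit:
servo_tool:
  motion:
    - [9,-26,0,0,0,-7]
    - [9,-26,0,0,0,-7]
    - [9,-26,0,0,0,-7]
    - [9,-26,0,0,0,-7]
    - [9,-26,0,0,0,-7]
    - [10,-26,0,0,0,-7]
    - [10,-26,0,0,0,-7]
    - [10,-26,-1,0,0,-7]
    - [10,-25,-1,0,0,-7]
    - [10,-25,-2,0,0,-7.5]

```text
time_s: 25.2
position: [0.5961, 0.0602, 0.2656]
tcp_rot: [[0.928, 0.363, 0.086], [0.373, -0.904, -0.209], [0.002, 0.226, -0.974]]
force: [-0.6, -0.1, -1.9]
opening: 0.0153
```

```bash
python3 - <<'E'
from h import *
delta(*pour(-68,0,.26,.0755))
E
```

```text
total [-0.   0.   0.8] [-0.   0.1  0.1] per row [-0.   0.   0.1] [-0.    0.01  0.01] at [0.5961 0.0602 0.2656] j [ -5.  28. -17.  94.  24.  61. -11.] F [-0.6 -0.1 -1.9] open 0.0153
```

Emit:
servo_tool:
  motion:
    - [1,-2,4,5.6,2.2,0]
    - [0,-2,5,5.6,2.2,0]
    - [2,-4,9,5.6,2.2,0]
    - [2,-5,8,5.6,2.2,0]
    - [3,-7,8,5.6,2.2,0]
    - [3,-8,7,5.6,2.2,0]
    - [4,-9,6,5.6,2.2,0]
    - [4,-10,5,5.6,2.2,0]
    - [5,-11,4,5.6,2.2,0]
    - [5,-12,3,5.6,2.2,0]

```text
time_s: 26.45
position: [0.6256, -0.0104, 0.3253]
tcp_rot: [[0.929, 0.26, -0.263], [0.37, -0.627, 0.685], [0.013, -0.734, -0.679]]
force: [1.0, -0.1, -1.0]
opening: 0.0156
```

Emit:
servo_tool:
  motion:
    - [0,0,0,0,0,0]
    - [0,0,0,0,0,0]
    - [-5,12,-3,-5.6,-2.2,0]
    - [-5,11,-4,-5.6,-2.2,0]
    - [-4,10,-5,-5.6,-2.2,0]
    - [-4,9,-6,-5.6,-2.2,0]
    - [-3,8,-7,-5.6,-2.2,0]
    - [-3,7,-8,-5.6,-2.2,0]
    - [-2,5,-8,-5.6,-2.2,0]
    - [-2,4,-9,-5.6,-2.2,0]

```text
time_s: 27.7
position: [0.5965, 0.0596, 0.2766]
tcp_rot: [[0.925, 0.38, 0.016], [0.38, -0.925, -0.017], [0.008, 0.022, -1.0]]
force: [-1.0, 0.8, -1.1]
opening: 0.0153
```

Emit:
servo_tool:
  motion:
    - [0,2,-5,-5.6,-2.2,0]
    - [-1,2,-4,-5.6,-2.2,0]
    - [-12,32,3,0,0,9]
    - [-12,32,0,0,0,9]
    - [-12,32,0,0,0,9]
    - [-12,32,0,0,0,9]
    - [-12,32,0,0,0,9]
    - [-12,32,0,0,0,9]
    - [-12,32,0,0,0,9]
    - [-12,33,0,0,0,8]

```text
time_s: 28.95
position: [0.4976, 0.3201, 0.2702]
tcp_rot: [[-0.063, 0.972, 0.228], [0.998, 0.061, 0.017], [0.003, 0.229, -0.973]]
force: [1.2, 0.6, -0.7]
opening: 0.0156
```

```bash
python3 - <<'E'
from h import *
delta([.501,.3182,.032],tool(2.6,13)); print(fit_scoops("side"))
d=snap("top"); cv2.imwrite("pics/p2.png",cv2.resize(np.array(d["pixels"])[90:210,90:390,::-1],(750,300),interpolation=2))
E
```

```text
total [   3.4   -1.9 -238.2] [-0.2  0.2 -1. ] per row [  0.3  -0.2 -23.8] [-0.02  0.02 -0.1 ] at [0.4976 0.3201 0.2702] j [-14.  25. -38. 103.  32.  51.  27.] F [ 1.2  0.6 -0.7] open 0.0156
[(0.84, np.float64(0.5902), np.float64(0.2148), np.float64(0.1), np.float64(0.91)), (0.71, np.float64(0.6023), np.float64(0.4215), np.float64(-3.0), np.float64(0.82)), (0.65, np.float64(0.6933), np.float64(0.6288), np.float64(-7.1), np.float64(0.6))]
```

View pics/p2.png

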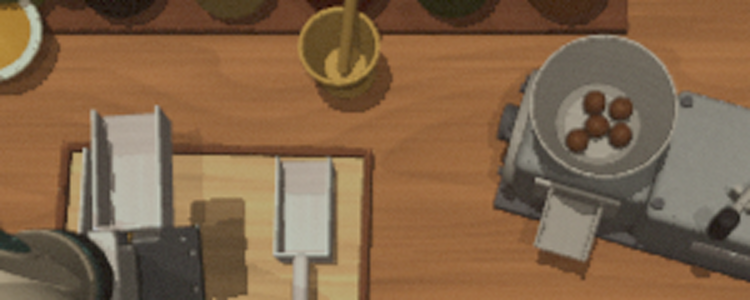

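Five are in the hopper and scoop B is empty. Scoop C seems to have been knocked to x≈0.60. I'll put B down, then re-measure C.

Emit:
servo_tool:
  motion:
    - [3,-2,-25,0,0,-1]
    - [0,0,-25,0,0,0]
    - [0,0,-25,0,0,0]
    - [0,0,-25,0,0,0]
    - [0,0,-25,0,0,0]
    - [0,0,-25,0,0,0]
    - [0,0,-25,0,0,0]
    - [0,0,-25,0,0,0]
    - [0,0,-22,0,0,0]
    - [0,0,-14,0,0,0]

```text
time_s: 30.35
position: [0.5033, 0.315, 0.0324]
tcp_rot: [[-0.036, 0.973, 0.227], [0.999, 0.035, 0.01], [0.001, 0.227, -0.974]]
force: [-16.3, -3.2, 30.7]
opening: 0.0154
```

Emit:
servo_tool:
  motion:
    - [0,0,-2,0,0,0]
    - [0,0,0,0,0,0]
    - [0,0,0,0,0,0]
    - [0,0,0,0,0,0]
    - [0,0,0,0,0,0]
    - [0,0,0,0,0,0]
    - [0,0,0,0,0,0]
    - [0,0,0,0,0,0]
    - [0,0,0,0,0,0]
    - [0,0,0,0,0,0]

```text
time_s: 31.6
position: [0.5034, 0.3152, 0.032]
tcp_rot: [[-0.036, 0.973, 0.228], [0.999, 0.035, 0.01], [0.002, 0.228, -0.974]]
force: [-4.3, -1.5, 5.8]
opening: 0.0153
```

Emit:
servo_tool:
  motion:
    - [0,0,0,0,0,0]
    - [0,0,0,0,0,0]
    - [0,0,0,0,0,0]
    - [0,0,0,0,0,0]
    - [0,0,0,0,0,0]
    - [0,0,0,0,0,0]
    - [0,0,0,0,0,0]
    - [0,0,10,0,0,0]
    - [0,0,20,0,0,0]
    - [0,0,30,0,0,0]
  jaw: 50

```text
time_s: 32.85
position: [0.503, 0.3152, 0.0909]
tcp_rot: [[-0.037, 0.974, 0.225], [0.999, 0.036, 0.009], [0.001, 0.226, -0.974]]
force: [0.0, -0.8, 1.4]
opening: 0.0472
```

Emit:
servo_tool:
  motion:
    - [0,10,20,0,0,0]
    - [0,10,20,0,0,0]
    - [0,10,20,0,0,0]
    - [0,10,20,0,0,-1]
    - [0,10,20,0,0,-1]
    - [0,10,10,0,0,-1]
    - [0,10,0,0,0,-1]
    - [0,10,0,0,0,0]
    - [0,10,0,0,0,0]
    - [0,10,0,0,0,0]

```text
time_s: 34.1
position: [0.5032, 0.416, 0.1996]
tcp_rot: [[0.032, 0.974, 0.226], [0.999, -0.032, -0.006], [0.001, 0.226, -0.974]]
force: [-0.6, 0.5, -0.2]
opening: 0.0471
```

```bash
python3 - <<'E'
from h import *
print(fit_scoops("wrist")); print(fit_scoops("side"));snap("wrist","w3")
delta([.6-.0755+.0043,.4225,.0317],tool(-2,13)); 
E
```

```text
[(0.93, np.float64(0.5891), np.float64(0.2143), np.float64(-0.4), np.float64(0.87)), (0.85, np.float64(0.5984), np.float64(0.421), np.float64(-0.3), np.float64(0.79)), (0.65, np.float64(0.5744), np.float64(0.3179), np.float64(1.1), np.float64(0.81))]
[(0.7, np.float64(0.6014), np.float64(0.4229), np.float64(-0.4), np.float64(0.88)), (0.61, np.float64(0.5916), np.float64(0.2141), np.float64(-1.3), np.float64(0.89))]
total [  25.3    7.3 -168.3] [-0.1  0.1 -0.1] per row [  2.5   0.7 -16.8] [-0.01  0.01 -0.01] at [0.5035 0.4152 0.2   ] j [-28.  35. -31.  97.  38.  51.  11.] F [-0.2 -0.1  0.4] open 0.0468
```

View pics/w3.png

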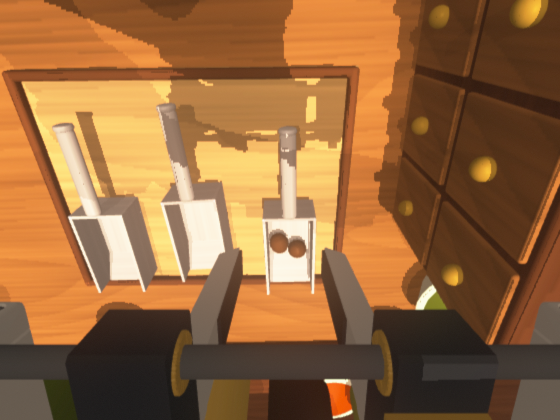

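Emit:
servo_tool:
  motion:
    - [12,4,-10,0,0,1]
    - [13,3,-20,0,0,0]
    - [0,0,-20,0,0,0]
    - [0,0,-20,0,0,0]
    - [0,0,-20,0,0,0]
    - [0,0,-20,0,0,0]
    - [0,0,-20,0,0,0]
    - [0,0,-15,0,0,0]
    - [0,0,-14,0,0,0]
    - [0,0,-9,0,0,0]

```text
time_s: 35.6
position: [0.5284, 0.4226, 0.0314]
tcp_rot: [[0.015, 0.974, 0.227], [1.0, -0.015, -0.002], [0.002, 0.227, -0.974]]
force: [-0.3, 0.3, -0.4]
opening: 0.0472
```

Emit:
servo_tool:
  motion:
    - [0,0,0,0,0,0]
    - [0,0,0,0,0,0]
    - [0,0,0,0,0,0]
    - [0,0,0,0,0,0]
    - [0,0,0,0,0,0]
    - [0,0,0,0,0,0]
    - [0,0,0,0,0,0]
    - [0,0,0,0,0,0]
    - [0,0,2,0,0,0]
    - [0,0,3,0,0,0]
  jaw: 0

```text
time_s: 36.85
position: [0.5279, 0.422, 0.0365]
tcp_rot: [[0.015, 0.974, 0.225], [1.0, -0.015, -0.003], [0.001, 0.225, -0.974]]
force: [0.3, 0.6, -1.9]
opening: 0.0156
```

Emit:
servo_tool:
  motion:
    - [0,0,10,0,0,0]
    - [0,0,25,0,0,0]
    - [0,0,25,0,0,0]
    - [0,0,25,0,0,0]
    - [0,0,25,0,0,0]
    - [0,0,25,0,0,0]
    - [0,0,25,0,0,0]
    - [0,0,25,0,0,0]
    - [0,0,25,0,0,0]
    - [0,0,22,0,0,0]

```text
time_s: 38.1
position: [0.5281, 0.4224, 0.2706]
tcp_rot: [[0.015, 0.974, 0.227], [1.0, -0.015, -0.001], [0.002, 0.227, -0.974]]
force: [-0.4, -0.2, -1.3]
opening: 0.0158
```

```bash
python3 - <<'E'
from h import *
delta(*pour(-68,0,.26,.0755),n=12)
E
```

```text
total [  68.  -362.2   -4.1] [ -0.    0.2 -67.1] per row [  5.7 -30.2  -0.3] [-0.    0.01 -5.59] at [0.5281 0.4224 0.2706] j [-26.  33. -34.  89.  34.  60.  19.] F [-0.4 -0.2 -1.3] open 0.0158
```

Emit:
servo_tool:
  motion:
    - [6,-36,0,0,0,-6.7]
    - [6,-36,0,0,0,-6.7]
    - [6,-36,0,0,0,-6.7]
    - [7,-36,0,0,0,-6.7]
    - [7,-36,0,0,0,-6.7]
    - [7,-36,0,0,0,-6.7]
    - [7,-36,0,0,0,-6.7]
    - [7,-36,-1,0,0,-6.7]
    - [7,-37,-1,0,0,-6.7]
    - [8,-37,-2,0,0,-6.7]

```text
time_s: 39.35
position: [0.5966, 0.059, 0.2656]
tcp_rot: [[0.928, 0.362, 0.086], [0.372, -0.904, -0.209], [0.002, 0.226, -0.974]]
force: [0.2, -0.2, -1.3]
opening: 0.0155
```

```bash
python3 - <<'E'
from h import *
delta(*pour(-68,0,.26,.0755))
E
```

```text
total [-0.5  1.2  0.9] [0.  0.2 0.2] per row [-0.   0.1  0.1] [0.   0.02 0.02] at [0.5966 0.059  0.2656] j [ -6.  28. -15.  94.  23.  60. -10.] F [ 0.2 -0.2 -1.3] open 0.0155
```

Emit:
servo_tool:
  motion:
    - [1,-2,4,5.6,2.2,0]
    - [0,-2,5,5.6,2.2,0]
    - [2,-4,9,5.6,2.2,0]
    - [2,-5,8,5.6,2.2,0]
    - [3,-7,8,5.6,2.2,0]
    - [3,-8,7,5.6,2.2,0]
    - [4,-9,6,5.6,2.2,0]
    - [4,-10,5,5.6,2.2,0]
    - [5,-11,4,5.6,2.2,0]
    - [5,-12,3,5.6,2.2,0]

```text
time_s: 40.6
position: [0.6259, -0.0113, 0.3245]
tcp_rot: [[0.93, 0.258, -0.262], [0.368, -0.629, 0.685], [0.012, -0.733, -0.68]]
force: [-0.4, 1.1, -1.7]
opening: 0.0152
```

Emit:
servo_tool:
  motion:
    - [0,0,0,0,0,0]
    - [0,0,0,0,0,0]
    - [-5,12,-3,-5.6,-2.2,0]
    - [-5,11,-4,-5.6,-2.2,0]
    - [-4,10,-5,-5.6,-2.2,0]
    - [-4,9,-6,-5.6,-2.2,0]
    - [-3,8,-7,-5.6,-2.2,0]
    - [-3,7,-8,-5.6,-2.2,0]
    - [-2,5,-8,-5.6,-2.2,0]
    - [-2,4,-9,-5.6,-2.2,0]

```text
time_s: 41.85
position: [0.5966, 0.0594, 0.2766]
tcp_rot: [[0.925, 0.379, 0.016], [0.38, -0.925, -0.017], [0.009, 0.022, -1.0]]
force: [0.2, -1.0, -2.7]
opening: 0.0151
```

Emit:
servo_tool:
  motion:
    - [0,2,-5,-5.6,-2.2,0]
    - [-1,2,-4,-5.6,-2.2,0]
    - [-9,40,3,0,0,8]
    - [-10,40,0,0,0,8]
    - [-10,40,0,0,0,8]
    - [-10,40,0,0,0,8]
    - [-10,40,0,0,0,8]
    - [-10,40,0,0,0,8]
    - [-10,40,0,0,0,8]
    - [-10,40,0,0,0,8]

```text
time_s: 43.1
position: [0.5146, 0.3836, 0.2705]
tcp_rot: [[0.059, 0.972, 0.228], [0.998, -0.058, -0.01], [0.004, 0.229, -0.974]]
force: [-0.2, -0.1, -1.0]
opening: 0.0151
```

```bash
python3 - <<'E'
from h import *
delta([.518,.4224,.032],tool(-.9,13)); print(fit_scoops("side"))
d=snap("top"); cv2.imwrite("pics/p3.png",cv2.resize(np.array(d["pixels"])[90:210,90:390,::-1],(750,300),interpolation=2))
E
```

```text
total [   3.4   38.8 -238.5] [-0.2  0.2  2.5] per row [  0.3   3.9 -23.8] [-0.02  0.02  0.25] at [0.5146 0.3836 0.2705] j [-24.  30. -33.  94.  32.  57.  17.] F [-0.2 -0.1 -1. ] open 0.0151
[(0.62, np.float64(0.718), np.float64(0.7118), np.float64(-9.2), np.float64(0.59)), (0.59, np.float64(0.5784), np.float64(0.3167), np.float64(0.8), np.float64(0.8)), (0.59, np.float64(0.5917), np.float64(0.214), np.float64(-1.8), np.float64(0.85))]
```

View pics/p3.png

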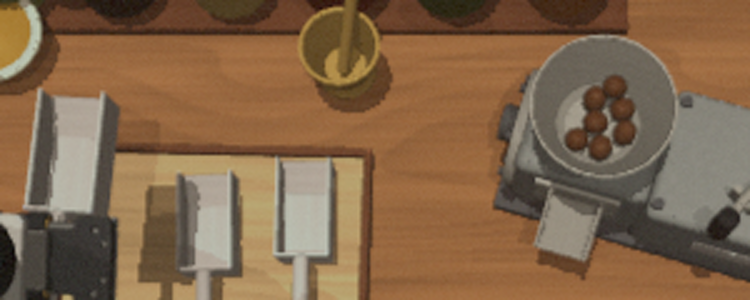

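All seven are in the hopper and all scoops are empty. I'll put C down.

Emit:
servo_tool:
  motion:
    - [3,20,-10,0,0,1.5]
    - [0,19,-20,0,0,1]
    - [0,0,-30,0,0,0]
    - [0,0,-30,0,0,0]
    - [0,0,-30,0,0,0]
    - [0,0,-30,0,0,0]
    - [0,0,-30,0,0,0]
    - [0,0,-28,0,0,0]
    - [0,0,-20,0,0,0]
    - [0,0,-9,0,0,0]

```text
time_s: 44.5
position: [0.5176, 0.4194, 0.0308]
tcp_rot: [[0.023, 0.974, 0.224], [1.0, -0.023, -0.006], [-0.001, 0.224, -0.975]]
force: [-18.8, -8.5, 36.0]
opening: 0.0155
```

Emit:
servo_tool:
  motion:
    - [0,0,0,0,0,0]
    - [0,0,0,0,0,0]
    - [0,0,0,0,0,0]
    - [0,0,0,0,0,0]
    - [0,0,0,0,0,0]
    - [0,0,0,0,0,0]
    - [0,0,0,0,0,0]
    - [0,0,0,0,0,0]
    - [0,0,0,0,0,0]
    - [0,0,0,0,0,0]

```text
time_s: 45.75
position: [0.5202, 0.4203, 0.0316]
tcp_rot: [[0.023, 0.974, 0.227], [1.0, -0.024, -0.002], [0.003, 0.227, -0.974]]
force: [-4.8, -0.5, 5.5]
opening: 0.0153
```

Emit:
servo_tool:
  motion:
    - [0,0,0,0,0,0]
    - [0,0,0,0,0,0]
    - [0,0,0,0,0,0]
    - [0,0,0,0,0,0]
    - [0,0,0,0,0,0]
    - [0,0,0,0,0,0]
    - [0,0,0,0,0,0]
    - [0,0,10,0,0,0]
    - [0,0,20,0,0,0]
    - [0,0,30,0,0,0]
  jaw: 60

```text
time_s: 47.0
position: [0.5202, 0.4195, 0.0926]
tcp_rot: [[0.024, 0.974, 0.226], [1.0, -0.023, -0.004], [0.002, 0.226, -0.974]]
force: [0.8, 0.9, -0.3]
opening: 0.0563
```

Emit:
servo_tool:
  motion:
    - [0,0,40,0,0,0]
    - [0,0,40,0,0,0]
    - [-5,0,40,0,2,0]
    - [-15,-40,40,0,2,0]
    - [-15,-55,40,0,2,0]
    - [-15,-55,30,0,2,0]
    - [-15,-55,10,0,2,0]
    - [-15,-55,0,0,2,0]
    - [-15,-55,0,0,1,0]
    - [-5,-55,0,0,0,0]

```text
time_s: 48.25
position: [0.4216, 0.0555, 0.3277]
tcp_rot: [[0.023, 1.0, 0.004], [1.0, -0.023, -0.004], [-0.004, 0.004, -1.0]]
force: [1.3, -0.6, 0.1]
opening: 0.0564
```

Emit:
servo_tool:
  motion:
    - [0,-55,0,0,0,-8]
    - [0,-55,0,0,0,-8]
    - [0,-50,0,0,0,-8]
    - [0,-50,0,0,0,-8]
    - [0,0,0,0,0,-8]
    - [0,0,0,0,0,0]
    - [0,0,0,0,0,0]
    - [0,0,0,0,0,0]
    - [0,0,0,0,0,0]
    - [0,0,0,0,0,0]

```text
time_s: 49.5
position: [0.4225, -0.1529, 0.3263]
tcp_rot: [[0.66, 0.751, -0.001], [0.751, -0.66, -0.004], [-0.004, 0.002, -1.0]]
force: [0.2, -0.3, -0.2]
opening: 0.0564
```

```bash
python3 - <<'E'
from h import *
s=state();print(s["position"],np.round(s["tcp_rot"],2).tolist(),np.round(s["joint_pos"]))
Z=dict(mill=0,hopper_mouth=.217,chute_mouth=.07,lever_grip=.189,plunger_top=.159,catch_pan=0)
for cam in("top","side","wrist"):
    d=snap(cam,"l_"+cam)
    for t,z in Z.items():
        print(cam,t,[(round(r["score"],2),np.round(r["pixel"]).tolist(),at(d,r["pixel"],z).round(3)[:2].tolist()) for r in pinpoint(t,cam)])
print(fit_scoops("side"))
a=cv2.imread("pics/l_top.png");w=cv2.imread("pics/l_wrist.png")
cv2.imwrite("pics/l.png",np.vstack([cv2.resize(a[90:210,280:490],(525,300),interpolation=2),cv2.resize(w,(400,300))[:,:].copy() if 0 else cv2.copyMakeBorder(cv2.resize(w,(400,300)),0,0,0,125,0)]))
E
```

```text
[ 0.42248621 -0.15293445  0.32627176] [[0.66, 0.75, -0.0], [0.75, -0.66, -0.0], [-0.0, 0.0, -1.0]] [ 37.  13. -26. 106.   7.  62.  57.]
top mill [(0.85, [369.0, 166.0], [0.629, -0.22]), (0.46, [329.0, 127.0], [0.744, -0.11])]
top hopper_mouth [(0.72, [330.0, 133.0], [0.656, -0.09])]
top chute_mouth [(0.9, [312.0, 189.0], [0.55, -0.057])]
top lever_grip [(0.52, [378.0, 179.0], [0.552, -0.204])]
top plunger_top [(0.32, [314.0, 188.0], [0.535, -0.055])]
top catch_pan [(0.67, [355.0, 263.0], [0.362, -0.174])]
side mill [(0.67, [355.0, 288.0], [0.618, -0.204])]
side hopper_mouth [(0.73, [359.0, 201.0], [0.659, -0.1])]
side chute_mouth [(0.82, [306.0, 239.0], [0.55, -0.054]), (0.34, [345.0, 207.0], [0.7, -0.002])]
side lever_grip []
side plunger_top [(0.54, [389.0, 342.0], [0.543, -0.405]), (0.39, [363.0, 221.0], [0.668, -0.121])]
side catch_pan [(0.7, [261.0, 315.0], [0.363, -0.167]), (0.66, [218.0, 408.0], [0.19, -0.325]), (0.64, [304.0, 406.0], [0.36, -0.403])]
wrist mill [(0.8, [336.0, 285.0], [0.628, -0.212])]
wrist hopper_mouth []
wrist chute_mouth [(0.74, [394.0, 206.0], [0.55, -0.061])]
wrist lever_grip [(0.98, [321.0, 323.0], [0.554, -0.211]), (0.41, [393.0, 206.0], [0.497, -0.072])]
wrist plunger_top [(0.52, [204.0, 387.0], [0.547, -0.397])]
wrist catch_pan [(0.91, [94.0, 137.0], [0.195, -0.33]), (0.75, [146.0, 242.0], [0.361, -0.397]), (0.72, [245.0, 148.0], [0.358, -0.171])]
[(0.58, np.float64(0.5502), np.float64(0.3265), np.float64(7.7), np.float64(0.3)), (0.57, np.float64(0.5909), np.float64(0.424), np.float64(0.5), np.float64(0.59)), (0.45, np.float64(0.4885), np.float64(0.2128), np.float64(56.0), np.float64(0.16))]
```

View pics/l.png

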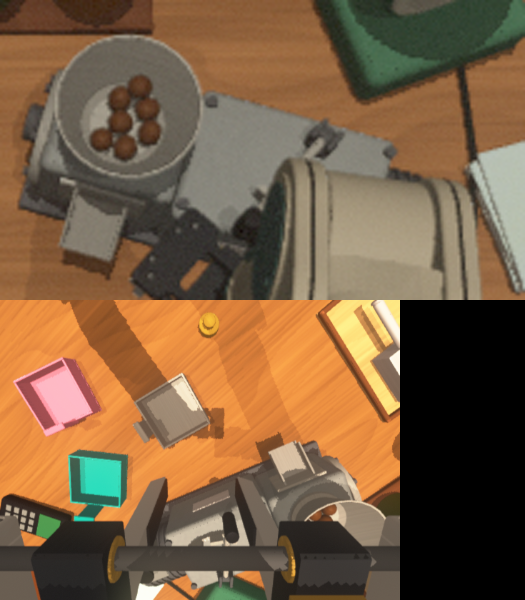

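Emit:
servo_tool:
  motion:
    - [13,-5,-8,0,0,-0.3]
    - [13,-5,-8,0,0,-0.3]
    - [13,-5,-8,0,0,-0.3]
    - [13,-5,-8,0,0,-0.3]
    - [13,-5,-8,0,0,-0.3]
    - [13,-5,-8,0,0,-0.3]
    - [13,-5,-8,0,0,-0.3]
    - [13,-6,-8,0,0,-0.3]
    - [14,-6,-8,0,0,-0.3]
    - [14,-6,-10,0,0,-0.3]

```text
time_s: 51.9
position: [0.5555, -0.2066, 0.2438]
tcp_rot: [[0.7, 0.715, -0.001], [0.715, -0.7, -0.004], [-0.003, 0.002, -1.0]]
force: [1.0, -0.1, -0.6]
opening: 0.0565
```

```bash
python3 - <<'E'
from h import *
s=state();print(s["position"],np.round(s["joint_pos"]))
d=snap("wrist","g1")
print([(round(r["score"],2),np.round(r["pixel"]).tolist(),at(d,r["pixel"],.189).round(4)[:2].tolist()) for r in pinpoint("lever_grip","wrist")])
E
```

```text
[ 0.55551772 -0.20664473  0.24376277] [ 32.  30. -22.  93.  13.  59.  51.]
[(0.81, [278.0, 232.0], [0.5544, -0.2085]), (0.57, [436.0, 233.0], [0.6375, -0.1245])]
```

View pics/g1.png

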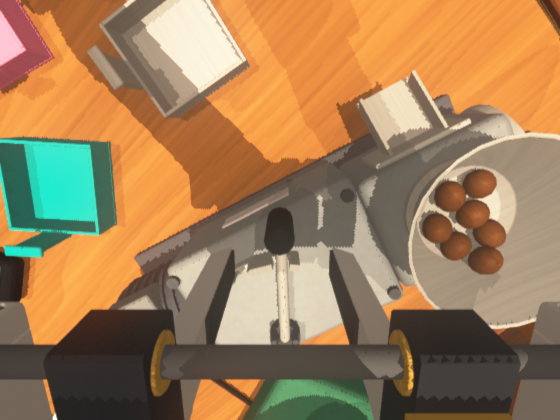

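The grip cylinder is centred between the fingers at (278,230), the lever runs to its pivot at about (287,335), and the foot edge goes from (137,262) to (350,155).

```bash
python3 - <<'E'
from h import *
d=snap("wrist")
g=at(d,(278,232),.189);p=at(d,(287,333),.165);print(g,p,np.hypot(*(g-p)[:2]),np.degrees(np.arctan2(*(g-p)[1::-1])))
a=at(d,(137,262),.015);b=at(d,(350,155),.015);v=b-a;print(a,b,"mill yaw",np.degrees(np.arctan2(v[1],v[0]))-90)
E
```

```text
[ 0.55366541 -0.20854637  0.189     ] [ 0.63461163 -0.27725765  0.165     ] 0.10617688348281738 139.67370599734542
[ 0.49346577 -0.42011112  0.015     ] [ 0.58637045 -0.12050754  0.015     ] mill yaw -17.228246262484816
```

Emit:
servo_tool:
  motion:
    - [0,-1,-10,0,0,0]
    - [0,0,-10,0,0,0]
    - [0,0,-10,0,0,0]
    - [0,0,-10,0,0,0]
    - [0,0,-10,0,0,0]
    - [0,0,-10,0,0,0]
    - [0,0,-10,0,0,0]
    - [0,0,0,0,0,0]
    - [0,0,0,0,0,0]
    - [0,0,0,0,0,0]

```text
time_s: 53.3
position: [0.5548, -0.2072, 0.1747]
tcp_rot: [[0.699, 0.715, -0.0], [0.715, -0.699, -0.004], [-0.003, 0.003, -1.0]]
force: [0.2, 0.1, 1.1]
opening: 0.0565
```

Emit:
servo_tool:
  motion:
    - [0,0,0,0,0,0]
    - [0,0,0,0,0,0]
    - [0,0,0,0,0,0]
    - [0,0,0,0,0,0]
    - [0,0,0,0,0,0]
    - [0,0,0,0,0,0]
    - [0,0,0,0,0,0]
    - [0,0,0,0,0,0]
    - [0,0,0,0,0,0]
    - [0,0,0,0,0,0]
  jaw: 0
  newtons: 20

```text
time_s: 54.55
position: [0.5544, -0.2072, 0.1742]
tcp_rot: [[0.699, 0.715, -0.001], [0.715, -0.699, -0.004], [-0.004, 0.002, -1.0]]
force: [-0.5, -0.5, 0.4]
opening: 0.0217
```

Emit:
servo_tool:
  motion:
    - [0.5,-0.5,3,0,0,0]
    - [1,-1,3,0,0,0]
    - [1,-1,3,0,0,0]
    - [1,-1,3,0,0,0]
    - [1,-1,3,0,0,0]
    - [1,-1,4,0,0,0]
    - [1,-1,4,0,0,0]
    - [1,-1,4,0,0,0]
    - [1.5,-1,4,0,0,0]
    - [1.5,-1,3,0,0,0]

```text
time_s: 55.8
position: [0.5649, -0.2175, 0.2084]
tcp_rot: [[0.7, 0.715, -0.001], [0.715, -0.7, -0.005], [-0.004, 0.002, -1.0]]
force: [2.4, -3.4, -9.7]
opening: 0.0217
```

```bash
python3 - <<'E'
from h import *
s=state();print(s["position"],s["force"],s["torque"])
d=snap("side");d2=snap("wrist","g2")
cv2.imwrite("pics/g2.png",np.hstack([cv2.resize(np.array(d["pixels"])[180:330,280:430,::-1],(400,400),interpolation=2),cv2.resize(np.array(d2["pixels"])[100:400,150:450,::-1],(400,400))]))
for a in(137.8,150.3,162.8,175.3,187.8): print(a,(np.array([.6466,-.292])+.1107*np.array([np.cos(np.radians(a)),np.sin(np.radians(a))])).round(4))
E
```

```text
[ 0.5649288  -0.21745974  0.2083586 ] [ 2.3808157  -3.42296612 -9.72267239] [-0.49291278 -0.20220911  0.00352725]
137.8 [ 0.5646 -0.2176]
150.3 [ 0.5504 -0.2372]
162.8 [ 0.5409 -0.2593]
175.3 [ 0.5363 -0.2829]
187.8 [ 0.5369 -0.307 ]
```

View pics/g2.png

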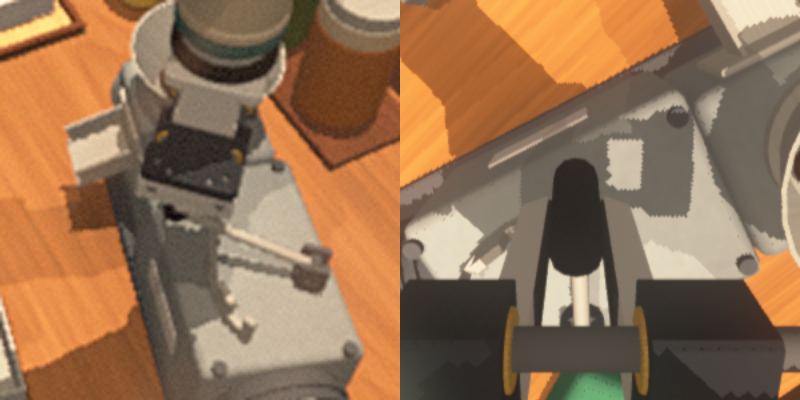

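Emit:
servo_tool:
  motion:
    - [-3,-3.7,0,0,0,2.5]
    - [-3,-3.8,0,0,0,2.5]
    - [-3,-3.9,0,0,0,2.5]
    - [-2.7,-4,0,0,0,2.5]
    - [-2.5,-4.2,0,0,0,2.5]
    - [-2.3,-4.3,0,0,0,2.5]
    - [-2.1,-4.4,0,0,0,2.5]
    - [-1.9,-4.4,0,0,0,2.5]
    - [-1.7,-4.5,0,0,0,2.5]
    - [-1.5,-4.5,0,0,0,2.5]

```text
time_s: 57.15
position: [0.5411, -0.2584, 0.2083]
tcp_rot: [[0.331, 0.944, 0.001], [0.944, -0.331, -0.004], [-0.004, 0.002, -1.0]]
force: [2.3, -0.6, -7.2]
opening: 0.0212
```

Emit:
servo_tool:
  motion:
    - [-1.3,-4.6,0,0,0,2.5]
    - [-1.1,-4.7,0,0,0,2.5]
    - [-0.9,-4.7,0,0,0,2.5]
    - [-0.7,-4.8,0,0,0,2.5]
    - [-0.5,-4.8,0,0,0,2.5]
    - [-0.3,-4.8,0,0,0,2.5]
    - [-0.1,-4.8,0,0,0,2.5]
    - [0.1,-4.8,0,0,0,2.5]
    - [0.3,-4.8,0,0,0,2.5]
    - [0.5,-4.8,0,0,0,2.5]

```text
time_s: 58.4
position: [0.5365, -0.3063, 0.2084]
tcp_rot: [[-0.099, 0.995, 0.001], [0.995, 0.099, -0.004], [-0.004, 0.001, -1.0]]
force: [0.2, -0.9, -7.5]
opening: 0.0218
```

```bash
python3 - <<'E'
from h import *
s=state();print(s["position"],s["force"],np.round(s["joint_pos"]),s["opening"])
d=snap("side");d2=snap("wrist","g3w")
cv2.imwrite("pics/g3.png",np.hstack([cv2.resize(np.array(d["pixels"])[180:330,280:430,::-1],(400,400),interpolation=2),cv2.resize(np.array(d2["pixels"])[100:400,150:450,::-1],(400,400))]))
E
```

```text
[ 0.53654038 -0.30625584  0.20835452] [ 0.2370783  -0.87582202 -7.49828339] [ 48.  37. -35.  92.  24.  59. 102.] 0.021820778695576373
```

View pics/g3.png

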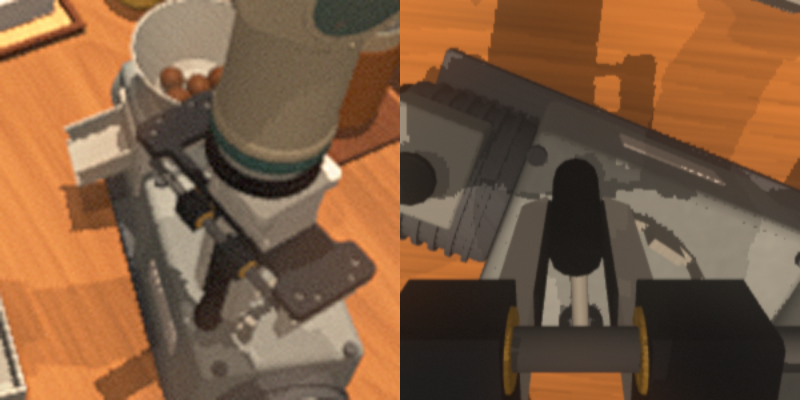

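Emit:
servo_tool:
  motion:
    - [-2,-0.2,-3,0,0,0]
    - [-2,-0.2,-4,0,0,0]
    - [-2,-0.2,-4,0,0,0]
    - [-2,-0.2,-4,0,0,0]
    - [-1,-0.2,-4,0,0,0]
    - [-1,-0.2,-3,0,0,0]
    - [-1,-0.2,-3,0,0,0]
    - [-1,-0.2,-3,0,0,0]
    - [-1,-0.2,-3,0,0,0]
    - [-1,-0.2,-3,0,0,0]

```text
time_s: 59.75
position: [0.5242, -0.3078, 0.1752]
tcp_rot: [[-0.098, 0.995, 0.004], [0.995, 0.098, -0.004], [-0.004, 0.004, -1.0]]
force: [-3.8, 0.1, 11.0]
opening: 0.0216
```

Emit:
servo_tool:
  motion:
    - [0,0,0,0,0,0]
    - [0,0,0,0,0,0]
    - [0,0,0,0,0,0]
    - [0,0,0,0,0,0]
    - [0,0,0,0,0,0]
    - [0,0,0,0,0,0]
    - [0,0,0,0,0,0]
    - [0,0,0,0,0,0]
    - [0,0,0,0,0,0]
    - [0,0,0,0,0,0]

```text
time_s: 61.0
position: [0.5244, -0.3079, 0.1757]
tcp_rot: [[-0.098, 0.995, 0.005], [0.995, 0.098, -0.004], [-0.005, 0.004, -1.0]]
force: [-3.6, 0.4, 7.9]
opening: 0.0213
```

Emit:
servo_tool:
  motion:
    - [0,0,0,0,0,0]
    - [0,0,0,0,0,0]
    - [0,0,0,0,0,0]
    - [0,0,0,0,0,0]
    - [0,0,0,0,0,0]
    - [0,0,10,0,0,0]
    - [0,0,25,0,0,0]
    - [0,0,40,0,0,0]
    - [-20,10,30,0,0,0]
    - [-20,20,20,0,0,0]
  jaw: 50

```text
time_s: 62.25
position: [0.4834, -0.2783, 0.3013]
tcp_rot: [[-0.097, 0.995, 0.004], [0.995, 0.097, -0.005], [-0.005, 0.004, -1.0]]
force: [0.7, 0.1, 0.2]
opening: 0.0469
```

Emit:
servo_tool:
  motion:
    - [-20,15,0,0,0,0]
    - [-20,15,0,0,0,0]
    - [-20,10,0,0,0,0]
    - [-10,10,0,0,0,0]
    - [-10,10,0,0,0,0]
    - [-10,0,0,0,0,0]
    - [0,0,0,0,0,0]
    - [0,0,0,0,0,0]
    - [0,0,0,0,0,0]
    - [0,0,0,0,0,0]

```text
time_s: 63.5
position: [0.3935, -0.218, 0.2992]
tcp_rot: [[-0.098, 0.995, 0.002], [0.995, 0.098, -0.003], [-0.003, 0.002, -1.0]]
force: [-0.3, 0.4, 0.0]
opening: 0.0467
```

```bash
python3 - <<'E'
from h import *
s=state();print(s["position"],np.round(s["joint_pos"]))
for cam in("top","side","wrist"):
    d=snap(cam,"c_"+cam)
    for t,z in dict(catch_pan=0,chute_mouth=.07,lever_grip=.189).items():
        print(cam,t,[(round(r["score"],2),np.round(r["pixel"]).tolist(),at(d,r["pixel"],z).round(3)[:2].tolist()) for r in pinpoint(t,cam)])
w=cv2.imread("pics/c_wrist.png");t=cv2.imread("pics/c_side.png")
cv2.imwrite("pics/c.png",np.hstack([w[:,30:],cv2.resize(t[180:330,280:380],(270,420),interpolation=2)]))
E
```

```text
[ 0.39349458 -0.21796325  0.29915408] [ 58.  16. -41. 109.  13.  59. 106.]
top catch_pan [(0.85, [438.0, 267.0], [0.351, -0.397]), (0.65, [357.0, 261.0], [0.366, -0.179]), (0.56, [416.0, 330.0], [0.184, -0.33])]
top chute_mouth [(0.59, [310.0, 189.0], [0.55, -0.052]), (0.23, [458.0, 182.0], [0.57, -0.44])]
top lever_grip [(0.9, [420.0, 190.0], [0.526, -0.304])]
side catch_pan [(0.67, [260.0, 318.0], [0.357, -0.175]), (0.64, [216.0, 410.0], [0.186, -0.327]), (0.18, [359.0, 200.0], [0.794, 0.053])]
side chute_mouth [(0.6, [309.0, 238.0], [0.558, -0.055])]
side lever_grip [(0.74, [355.0, 299.0], [0.522, -0.306]), (0.38, [262.0, 164.0], [0.513, 0.146])]
wrist catch_pan [(0.84, [312.0, 157.0], [0.362, -0.178]), (0.55, [154.0, 138.0], [0.358, -0.406])]
wrist chute_mouth [(0.64, [382.0, 306.0], [0.553, -0.06])]
wrist lever_grip []
```

View pics/c.png

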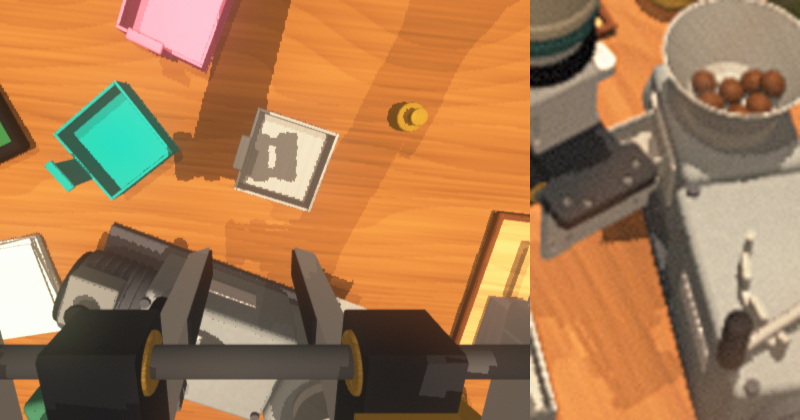

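The lever stands at the far notch. The steel pan's rim corners are at (290,110), (368,135), (342,210) and (267,185), and its tab is near (272,152).

```bash
python3 - <<'E'
from h import *
d=snap("wrist")
c=[at(d,p,.045)[:2] for p in((290,110),(368,135),(342,210),(267,185))]
print(np.round(c,4)); 
for i in range(4): v=c[(i+1)%4]-c[i]; print(np.hypot(*v).round(4),np.degrees(np.arctan2(v[1],v[0])).round(1))
C=np.mean(c,0);print("centre",C,"tab",at(d,(270,153),.097))
yaw=np.degrees(np.arctan2(*((c[1]-c[0]+c[2]-c[3])[::-1])));x=np.array([np.cos(np.radians(yaw)),np.sin(np.radians(yaw))])
t=C-.058*x;print("yaw",yaw,"tab",t)
z=np.array([0,0,-1.]);X=np.array([*x,0]);R=np.c_[X,np.cross(z,X),z]
delta([*t,.12],R)
E
```

```text
[[ 0.3021 -0.2174]
 [ 0.3227 -0.1147]
 [ 0.4249 -0.1328]
 [ 0.4004 -0.2379]]
0.1048 78.7
0.1038 -10.0
0.108 -103.1
0.1004 168.2
centre [ 0.36253987 -0.17568986] tab [ 0.3522425  -0.23623167  0.097     ]
yaw 77.7757863669304 tab [ 0.35025907 -0.23237479]
total [ -43.   -14.4 -179.3] [  0.2   0.1 -17.9] per row [ -4.3  -1.4 -17.9] [ 0.02  0.01 -1.79] at [ 0.3932 -0.218   0.2993] j [ 58.  16. -41. 109.  13.  59. 106.] F [-0.8  0.4  0.1] open 0.0467
```

Emit:
servo_tool:
  motion:
    - [-5,-2,-18,0,0,-2]
    - [-5,-2,-18,0,0,-2]
    - [-5,-2,-18,0,0,-2]
    - [-4,-2,-18,0,0,-2]
    - [-4,-2,-18,0,0,-2]
    - [-4,-1,-18,0,0,-2]
    - [-4,-1,-18,0,0,-2]
    - [-4,-1,-18,0,0,-1]
    - [-4,-1,-18,0,0,-1]
    - [-3,-1,-18,0,0,-1]

```text
time_s: 65.4
position: [0.3513, -0.2331, 0.1188]
tcp_rot: [[0.198, 0.98, 0.001], [0.98, -0.198, -0.004], [-0.004, 0.002, -1.0]]
force: [0.3, -0.1, -0.2]
opening: 0.0467
```

```bash
python3 - <<'E'
from h import *
s=state();print(s["position"],np.round(s["joint_pos"]),s["force"])
d=snap("wrist","c2");cv2.imwrite("pics/c2.png",np.array(d["pixels"])[100:420,100:480,::-1])
E
```

```text
[ 0.35132322 -0.23312047  0.11875377] [ 49.  28. -27. 127.  26.  30.  81.] [ 0.3032667  -0.11824869 -0.23282231]
```

View pics/c2.png

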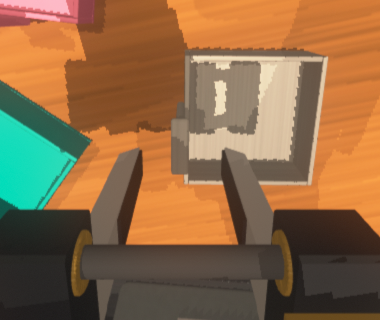

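The tab at (279,247) is centred between the finger tips, and the pan is square to the tool. I've now used all 16 views, so the remaining checks are numeric.

```bash
python3 - <<'E'
from h import *
d=snap("wrist")
for z in(.097,.07): print(at(d,(279,247),z))
C=at(d,(357,219),.045);print("pan c",C)
print([(round(r["score"],2),np.round(r["pixel"]).tolist(),at(d,r["pixel"],0).round(4)[:2].tolist()) for r in pinpoint("catch_pan","wrist")])
print(proj(d,[.3513,-.2331,.097]))
E
```

```text
[ 0.34811665 -0.23397224  0.097     ]
[ 0.35877767 -0.23642862  0.07      ]
pan c [ 0.35743174 -0.1728457   0.045     ]
[(0.8, [341.0, 208.0], [0.3599, -0.1784]), (0.79, [110.0, 250.0], [0.3569, -0.4039]), (0.75, [131.0, 51.0], [0.1936, -0.3276])]
[281.29149025 251.21595102]
```

Emit:
servo_tool:
  motion:
    - [-1,0,-10,0,0,0]
    - [0,0,-10,0,0,0]
    - [0,0,-10,0,0,0]
    - [0,0,-10,0,0,0]
    - [0,0,-10,0,0,0]
    - [0,0,-8,0,0,0]
    - [0,0,-5,0,0,0]
    - [0,0,0,0,0,0]
    - [0,0,0,0,0,0]
    - [0,0,0,0,0,0]

```text
time_s: 66.8
position: [0.3504, -0.2331, 0.0565]
tcp_rot: [[0.197, 0.98, 0.002], [0.98, -0.197, -0.004], [-0.004, 0.002, -1.0]]
force: [0.1, 0.8, -0.6]
opening: 0.047
```

Emit:
servo_tool:
  motion:
    - [0,0,0,0,0,0]
    - [0,0,0,0,0,0]
    - [0,0,0,0,0,0]
    - [0,0,0,0,0,0]
    - [0,0,0,0,0,0]
    - [0,0,0,0,0,0]
    - [0,0,0,0,0,0]
    - [0,0,0,0,0,0]
    - [0,0,0,0,0,0]
    - [0,0,0,0,0,0]
  jaw: 0
  newtons: 60

```text
time_s: 68.05
position: [0.3506, -0.233, 0.0564]
tcp_rot: [[0.197, 0.98, 0.002], [0.98, -0.197, -0.004], [-0.004, 0.003, -1.0]]
force: [1.5, -0.4, 5.0]
opening: 0.0054
```

Emit:
servo_tool:
  motion:
    - [0,0,4,0,0,0]
    - [0,0,6,0,0,0]
    - [0,0,6,0,0,0]
    - [0,0,6,0,0,0]
    - [0,0,3,0,0,0]
    - [0,0,0,0,0,0]
    - [0,0,0,0,0,0]
    - [0,0,0,0,0,0]
    - [0,0,0,0,0,0]
    - [0,0,0,0,0,0]

```text
time_s: 69.3
position: [0.3502, -0.2329, 0.0812]
tcp_rot: [[0.197, 0.98, 0.001], [0.98, -0.197, -0.004], [-0.003, 0.002, -1.0]]
force: [0.2, -0.3, -2.3]
opening: 0.0058
```

```bash
python3 - <<'E'
from h import *
a=np.radians(72.8);X=np.array([np.cos(a),np.sin(a),0]);z=np.array([0,0,-1.]);R=np.c_[X,np.cross(z,X),z]
delta([.5133,-.1074,.081],R)
E
```

```text
total [163.1 125.5  -0.2] [ 0.2  0.  -5.8] per row [16.3 12.5 -0. ] [ 0.02  0.   -0.58] at [ 0.3502 -0.2329  0.0812] j [ 46.  32. -23. 129.  31.  24.  76.] F [ 0.2 -0.3 -2.3] open 0.0058
```

Emit:
servo_tool:
  motion:
    - [11,14,0,0,0,-0.6]
    - [11,14,0,0,0,-0.6]
    - [11,14,0,0,0,-0.6]
    - [11,14,0,0,0,-0.6]
    - [11,14,0,0,0,-0.6]
    - [11,14,-3,0,0,-0.6]
    - [10,14,-3,0,0,-0.6]
    - [10,15,-4,0,0,-0.6]
    - [10,15,-4,0,0,-0.6]
    - [10,15,-4,0,0,-0.4]

```text
time_s: 70.55
position: [0.4564, -0.0894, 0.063]
tcp_rot: [[0.295, 0.955, 0.0], [0.955, -0.295, -0.004], [-0.004, 0.002, -1.0]]
force: [0.4, 0.6, -2.9]
opening: 0.0056
```

```bash
python3 - <<'E'
from h import *
a=np.radians(72.8);X=np.array([np.cos(a),np.sin(a),0]);z=np.array([0,0,-1.]);R=np.c_[X,np.cross(z,X),z]
delta([.5133,-.1074,.063],R)
for cam in("side","wrist"):
  d=snap(cam)
  for t,zz in dict(catch_pan=.006,chute_mouth=.07).items(): print(cam,t,[(round(r["score"],2),at(d,r["pixel"],zz).round(4)[:2].tolist()) for r in pinpoint(t,cam)])
E
```

```text
total [ 56.9 -18.   -0. ] [ 0.2  0.  -0. ] per row [ 5.7 -1.8 -0. ] [ 0.02  0.   -0.  ] at [ 0.4564 -0.0894  0.063 ] j [ 20.  36. -18. 123.  26.  25.  54.] F [ 0.4  0.6 -2.9] open 0.0056
side catch_pan [(0.98, [0.1878, -0.33]), (0.92, [0.4751, -0.0324]), (0.81, [0.3547, -0.4038])]
side chute_mouth [(0.55, [0.5505, -0.0582])]
wrist catch_pan [(0.9, [0.4722, -0.0337])]
wrist chute_mouth []
```

Emit:
servo_tool:
  motion:
    - [7,-2,0,0,0,0]
    - [7,-2,0,0,0,0]
    - [7,-2,0,0,0,0]
    - [7,-2,0,0,0,0]
    - [7,-2,0,0,0,0]
    - [7,-2,0,0,0,0]
    - [7,-3,0,0,0,0]
    - [8,-3,0,0,0,0]
    - [0,0,-3,0,0,0]
    - [0,0,-3,0,0,0]

```text
time_s: 72.1
position: [0.5128, -0.1079, 0.0569]
tcp_rot: [[0.295, 0.955, -0.0], [0.955, -0.295, -0.004], [-0.004, 0.001, -1.0]]
force: [-0.3, -0.2, -3.1]
opening: 0.0056
```

Emit:
servo_tool:
  motion:
    - [0,0,-1,0,0,0]
    - [0,0,0,0,0,0]
    - [0,0,0,0,0,0]
    - [0,0,0,0,0,0]
    - [0,0,0,0,0,0]
    - [0,0,0,0,0,0]
    - [0,0,0,0,0,0]
    - [0,0,0,0,0,0]
    - [0,0,0,0,0,0]
    - [0,0,0,0,0,0]

```text
time_s: 73.35
position: [0.513, -0.1081, 0.0564]
tcp_rot: [[0.295, 0.955, 0.0], [0.955, -0.295, -0.004], [-0.004, 0.002, -1.0]]
force: [-2.4, -1.5, 6.4]
opening: 0.0058
```

```bash
python3 - <<'E'
from h import *
s=state();print(s["position"],s["force"])
for cam in("side","top"):
  d=snap(cam)
  for t,zz in dict(catch_pan=0,chute_mouth=.07).items(): print(cam,t,[(round(r["score"],2),at(d,r["pixel"],zz).round(4)[:2].tolist()) for r in pinpoint(t,cam)])
E
```

```text
[ 0.51301267 -0.10810228  0.05644998] [-2.43488125 -1.46897109  6.38208154]
side catch_pan [(0.92, [0.191, -0.3268]), (0.63, [0.5336, -0.0558]), (0.6, [0.3595, -0.4027]), (0.54, [0.7635, -0.0188])]
side chute_mouth [(0.58, [0.5565, 0.1578]), (0.46, [0.6829, -0.0241])]
top catch_pan [(0.72, [0.5246, -0.0453])]
top chute_mouth [(0.68, [0.5495, -0.061]), (0.29, [0.6967, -0.1111])]
```

Emit:
servo_tool:
  motion:
    - [0,0,0,0,0,0]
    - [0,0,0,0,0,0]
    - [0,0,0,0,0,0]
    - [0,0,0,0,0,0]
    - [0,0,0,0,0,0]
    - [0,0,10,0,0,0]
    - [0,0,20,0,0,0]
    - [0,0,40,0,0,0]
    - [0,0,50,0,0,0]
    - [0,0,50,0,0,0]
  jaw: 30

```text
time_s: 74.9
position: [0.513, -0.1078, 0.2285]
tcp_rot: [[0.295, 0.956, 0.001], [0.956, -0.295, -0.004], [-0.003, 0.002, -1.0]]
force: [1.4, 0.5, -0.4]
opening: 0.0283
```

Emit:
servo_tool:
  motion:
    - [0,0,40,0,0,0]
    - [-6,-30,25,0,0,0]
    - [-6,-40,0,0,0,0]
    - [-6,-40,0,0,0,0]
    - [-6,-40,0,0,0,0]
    - [-6,-40,0,0,0,0]
    - [-6,-30,0,0,0,0]
    - [0,-20,0,0,0,0]
    - [0,0,0,0,0,0]
    - [0,0,0,0,0,0]
  jaw: 0

```text
time_s: 76.15
position: [0.4779, -0.3461, 0.2915]
tcp_rot: [[0.293, 0.956, 0.001], [0.956, -0.293, -0.003], [-0.002, 0.002, -1.0]]
force: [0.8, 0.7, 0.7]
opening: 0.0004
```

```bash
python3 - <<'E'
from h import *
s=state();print(s["position"],np.round(s["joint_pos"]),s["force"],s["opening"])
for cam in("side","top","wrist"):
  d=snap(cam,"f_"+cam)
  for t,zz in dict(catch_pan=0,chute_mouth=.07,lever_grip=.189,plunger_top=.159).items(): print(cam,t,[(round(r["score"],2),at(d,r["pixel"],zz).round(4)[:2].tolist()) for r in pinpoint(t,cam)])
print(fit_scoops("side"),fit_scoops("top"))
E
```

```text
[ 0.47790589 -0.34611612  0.29146066] [ 50.  28. -26.  90.  13.  65.  94.] [0.76582062 0.71171309 0.66136351] 0.00041015715444157896
side catch_pan [(0.84, [0.5319, -0.0483]), (0.79, [0.3645, -0.4085]), (0.72, [0.1863, -0.3284])]
side chute_mouth [(0.56, [0.5569, -0.0459])]
side lever_grip [(0.64, [0.5237, -0.2995])]
side plunger_top [(0.44, [0.5477, -0.4046]), (0.21, [0.6905, -0.0634])]
top catch_pan [(0.9, [0.3556, -0.392]), (0.86, [0.1895, -0.3233]), (0.6, [0.5288, -0.0439])]
top chute_mouth [(0.72, [0.5511, -0.066]), (0.55, [0.5586, -0.4267]), (0.16, [0.6615, -0.1041])]
top lever_grip [(0.59, [0.6632, -0.0946]), (0.58, [0.5216, -0.3068])]
top plunger_top [(0.43, [0.5437, -0.4027])]
wrist catch_pan [(0.79, [0.525, -0.0542]), (0.65, [0.3575, -0.403])]
wrist chute_mouth [(0.93, [0.5501, -0.0621])]
wrist lever_grip [(0.72, [0.5208, -0.3085])]
wrist plunger_top [(0.74, [0.5497, -0.3999])]
[(0.93, np.float64(0.5919), np.float64(0.4161), np.float64(-5.6), np.float64(0.58)), (0.83, np.float64(0.5911), np.float64(0.2141), np.float64(-1.2), np.float64(0.9)), (0.78, np.float64(0.5751), np.float64(0.3181), np.float64(1.7), np.float64(0.85)), (0.49, np.float64(0.5199), np.float64(-0.0583), np.float64(-69.9), np.float64(0.65)), (0.44, np.float64(0.5816), np.float64(-0.3857), np.float64(-65.2), np.float64(0.26))] [(0.97, np.float64(0.5875), np.float64(0.2131), np.float64(0.6), np.float64(0.87)), (0.61, np.float64(0.5905), np.float64(0.4168), np.float64(-2.0), np.float64(0.86)), (0.59, np.float64(0.5739), np.float64(0.3175), np.float64(1.2), np.float64(0.9)), (0.59, np.float64(0.6143), np.float64(-0.3456), np.float64(-3.6), np.float64(0.22))]
```

Emit:
servo_tool:
  motion:
    - [14,-11,0,0,0,0]
    - [14,-11,0,0,0,0]
    - [14,-11,0,0,0,0]
    - [14,-11,0,0,0,0]
    - [13,-12,0,0,0,0]
    - [0,0,-25,0,0,0]
    - [0,0,-25,0,0,0]
    - [0,0,-25,0,0,0]
    - [0,0,-20,0,0,0]
    - [0,0,-10,0,0,0]

```text
time_s: 78.35
position: [0.5457, -0.4037, 0.185]
tcp_rot: [[0.295, 0.955, -0.001], [0.955, -0.295, -0.003], [-0.003, 0.0, -1.0]]
force: [0.3, 0.5, 0.4]
opening: 0.0007
```

```bash
python3 - <<'E'
from h import *
s=state();print(s["position"],s["force"])
d=snap("wrist");print([(round(r["score"],2),at(d,r["pixel"],.159).round(4)[:2].tolist()) for r in pinpoint("plunger_top","wrist")])
E
```

```text
[ 0.54568996 -0.40371688  0.1849724 ] [0.28222569 0.50065189 0.39886602]
[(0.74, [0.5478, -0.4009])]
```

Emit:
servo_tool:
  motion:
    - [1,2,-10,0,0,0]
    - [0,0,-10,0,0,0]
    - [0,0,-6,0,0,0]
    - [0,0,-3,0,0,0]
    - [0,0,-3,0,0,0]
    - [0,0,-2,0,0,0]
    - [0,0,-2,0,0,0]
    - [0,0,-1,0,0,0]
    - [0,0,0,0,0,0]
    - [0,0,0,0,0,0]

```text
time_s: 79.7
position: [0.5471, -0.4019, 0.1499]
tcp_rot: [[0.295, 0.955, 0.001], [0.955, -0.295, -0.004], [-0.004, 0.002, -1.0]]
force: [-3.2, 1.1, 6.0]
opening: 0.0002
```

Emit:
servo_tool:
  motion:
    - [0,0,-1,0,0,0]
    - [0,0,-1,0,0,0]
    - [0,0,-1,0,0,0]
    - [0,0,-0.5,0,0,0]
    - [0,0,0,0,0,0]
    - [0,0,0,0,0,0]
    - [0,0,0,0,0,0]
    - [0,0,0,0,0,0]
    - [0,0,0,0,0,0]
    - [0,0,0,0,0,0]

```text
time_s: 80.95
position: [0.5472, -0.4019, 0.1473]
tcp_rot: [[0.295, 0.955, 0.001], [0.955, -0.295, -0.004], [-0.004, 0.002, -1.0]]
force: [-3.4, 2.2, 11.5]
opening: 0.0003
```

Emit:
servo_tool:
  motion:
    - [0,0,-0.5,0,0,0]
    - [0,0,-0.5,0,0,0]
    - [0,0,0,0,0,0]
    - [0,0,0,0,0,0]
    - [0,0,0,0,0,0]
    - [0,0,0,0,0,0]
    - [0,0,0,0,0,0]
    - [0,0,0,0,0,0]
    - [0,0,0,0,0,0]
    - [0,0,0,0,0,0]

```text
time_s: 82.2
position: [0.5472, -0.4019, 0.1472]
tcp_rot: [[0.295, 0.955, 0.001], [0.955, -0.295, -0.005], [-0.004, 0.002, -1.0]]
force: [-5.2, 3.4, 15.0]
opening: 0.0005
```

Emit:
servo_tool:
  motion:
    - [0,0,5,0,0,0]
    - [0,0,10,0,0,0]
    - [0,0,15,0,0,0]
    - [0,0,25,0,0,0]
    - [-10,0,30,0,0,0]
    - [-20,0,30,0,0,0]
    - [-20,0,10,0,0,0]
    - [-20,0,0,0,0,0]
    - [0,0,0,0,0,0]
    - [0,0,0,0,0,0]

```text
time_s: 83.45
position: [0.4776, -0.4018, 0.2693]
tcp_rot: [[0.295, 0.956, 0.001], [0.956, -0.295, -0.003], [-0.003, 0.002, -1.0]]
force: [1.2, 0.5, 0.2]
opening: 0.0008
```

```bash
python3 - <<'E'
from h import *
s=state();print(s["position"],s["force"])
for cam in("side","top"):
  d=snap(cam,"z_"+cam)
  for t,zz in dict(catch_pan=0,lever_grip=.189,plunger_top=.159,spice_jar=0,mortar=0).items(): print(cam,t,[(round(r["score"],2),at(d,r["pixel"],zz).round(3)[:2].tolist()) for r in pinpoint(t,cam)])
print(fit_scoops("top"))
d=snap("top");u,v=proj(d,H);c=np.array(d["pixels"])[int(v)-25:int(v)+25,int(u)-28:int(u)+28].astype(int)
print("hopper brown px",((c[:,:,0]-c[:,:,2])>25).sum())
E
```

```text
[ 0.47764298 -0.40176071  0.26932263] [1.1510071  0.50166425 0.23959922]
side catch_pan [(0.86, [0.527, -0.057]), (0.78, [0.357, -0.399]), (0.64, [0.193, -0.325]), (0.47, [0.595, -0.237])]
side lever_grip [(0.54, [0.525, -0.306])]
side plunger_top []
side spice_jar [(0.96, [0.319, 0.313]), (0.46, [0.598, -0.225])]
side mortar [(0.71, [0.784, 0.047])]
top catch_pan [(0.88, [0.355, -0.396]), (0.69, [0.183, -0.322]), (0.62, [0.523, -0.054])]
top lever_grip [(0.79, [0.526, -0.305])]
top plunger_top [(0.66, [0.66, -0.085]), (0.42, [0.543, -0.398])]
top spice_jar [(0.61, [0.318, 0.31]), (0.47, [0.563, -0.066])]
top mortar [(0.72, [0.771, 0.164])]
[(0.96, np.float64(0.5736), np.float64(0.3174), np.float64(1.1), np.float64(0.89)), (0.72, np.float64(0.5868), np.float64(0.2129), np.float64(0.5), np.float64(0.91)), (0.68, np.float64(0.5906), np.float64(0.4174), np.float64(-1.8), np.float64(0.89))]
hopper brown px 760
```

```bash
python3 -c "
from cell import *
print(hand_in())"
```

```text
the job is handed in; nothing more can be done
None
```

The job is done and handed in at about 83 s of the 210 s allowed.

- **Nutmegs and scoops:** I tipped all three scoops (3, 2 and 2 nutmegs) with the lever still parked. Seven nutmegs were seen in the hopper. The last fits show each scoop upright in the tray and within about 2 cm of where it stood at the start. Scoop C was knocked about 3 cm during the run, so I measured it again before gripping it.
- **Grind lever:** I lifted it, swung it 50° and set it down in the far notch. The grip reads about (0.525, -0.306) in the last pictures, against an expected (0.523, -0.309), and it came back down to within 1.5 mm of its first height.
- **Catch pan:** The steel pan stands under the chute, with its centre at about (0.527, -0.055) and the chute mouth at about (0.550, -0.058). I left the teal and pink pans alone.
- **Start plunger:** I pressed it to its stop, about 11.8 mm of travel by the tool reading. The force rose to 15 N with no further movement, well above the 7.5 N spring. I then let go and moved clear.

**Doubtful readings:**
- One side-camera reading put the mortar at (0.784, 0.047). The top camera has it at (0.771, 0.164), near where it started, so I take the side reading as a false one.
- After the press, the plunger was found only with a low score by the top camera and not at all by the side camera, so its spring-back is not confirmed by picture.
- I used all 16 picture views before gripping the pan, so the checks on the pan's final position, the plunger press and the final scene were by numbers only.

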